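# Unload the drying carousel through the port

## Task

Take the orange cover off the drying box's port and unload every lacquered foot: crank the carousel click by click to bring each one under the port, lift it out through the port and stand it upright on the floor of the lane tray, with no two feet touching. Then leave the carousel clicked back at its starting station, the red blank one under the port, and lay the cover flat over the port again so that it closes it completely. Leave the jar, sanding block and brush where they are.

Things in the scene. Friction and masses are not known exactly. Their poses are not given: they have to be found in the camera images.
- port (a point): centre of the round port, 116 mm wide, in the clear 6 mm lid of the pine drying box, at the lid's upper face, 166 mm above the bench. z up; -y points from the carousel's axle to the port's centre, 115 mm. A foot on a pedestal under the port reaches to 14 mm below the lid's upper face; the pedestal tops (46 mm wide) are 70 mm below it
- box: the fixed drying box, origin on the bench under the axle, axes as the port's; it reaches 160 mm to either side in x, 155 mm to +y, 190 mm to -y. Inside, a carousel with six stations 60 degrees apart, 115 mm from the axle: five white pedestals, tops 96 mm above the bench, and a blank one with a red spot, under the port at the start
- axle (a point): the carousel's vertical axle (steel, 18 mm), where it passes the lid's upper face, 166 mm above the bench; axes as the port's
- carousel (a joint): carousel angle in rad, anticlockwise from above positive; 0 at the start (red blank under the port). Clicks every 60 degrees (1.047 rad), a station exactly under the port at each; let go between clicks, it springs to the nearer. Stops at -3.4 and 3.4: three clicks either way from 0. Turning takes up to about 6 N at the crank knob. It carries the feet: turn it slowly
- crank_grip (a point): centre of the crank's black knob above the lid, an upright cylinder 22 mm wide, 36 mm tall, free to spin on the crank arm; 45 mm from the axle, 48 mm above the lid; it goes round with the carousel. The arm's top is 21 mm under this point. At each click it stands 30, 90 or 150 degrees from the port's direction, 150 at the start
- cover_disc (a point): centre of the loose orange port cover's disc, 140 mm wide, 6 mm thick, 160 g, flat underneath (no rim); z is its axis. The point is 3 mm above its underside. At the start it lies over the port
- cover_knob (a point): centre of the cover's black grip knob, an upright cylinder 28 mm wide, from 14 to 44 mm above the cover's underside; the point is 28 mm above the underside, on the disc's axis
- lane_floor (a point): centre of the inner floor of the pine lane tray, fixed on the bench to the right of the box, floor 6 mm above the bench; inside 82 mm (x) by 258 mm (y, the lane's length), rims 6 mm thick and 8 mm above the floor. The bench between the tray and the robot is clear
- foot1_mid (a point): one of up to five dark-lacquered turned furniture feet (2 or 3 are present), about 60 g, 56 mm tall: base flange 38 mm wide, 10 mm high, then a round shaft 30 mm wide up to 50 mm (grip this), then a brass tip 26 mm wide. The point is its centre, 28 mm above its underside; z is its axis, up as it stands. It starts upright on one of the carousel's white pedestals
- foot2_mid (a point): another foot just like foot1_mid; absent in some starts
- foot3_mid (a point): another foot just like foot1_mid; absent in some starts
- foot4_mid (a point): another foot just like foot1_mid; absent in some starts
- foot5_mid (a point): another foot just like foot1_mid; absent in some starts
- foot1: the same foot as foot1_mid, given at the centre of its underside
- foot2: the same foot as foot2_mid, given at the centre of its underside
- foot3: the same foot as foot3_mid, given at the centre of its underside
- foot4: the same foot as foot4_mid, given at the centre of its underside
- foot5: the same foot as foot5_mid, given at the centre of its underside
- cover: the orange port cover, given at the centre of its underside
- stain_jar: a bystander, to be left where it is: amber glass jar, 64 mm wide, 75 mm tall; origin under its centre
- sanding_block: a bystander, to be left where it is: cork sanding block 100 by 60 by 31 mm; origin under its centre
- varnish_brush: a bystander, to be left where it is: brush lying on the bench, origin at its underside
There are look-alikes about, which are no part of the job. There is more than one size of the cover; the job needs the smaller.

How it is judged:
On the way, in this order (a step that is already met when the one before it is completed fails the run):
1. the cover is off the port (horizontal distance between cover_disc and port above 0.11 m), for 0.2 s.
2. every foot stands upright in the lane tray (angle between each of foot1_mid, foot2_mid, foot3_mid, foot4_mid, foot5_mid's own z axis and vertical below 0.15 rad and x of foot1_mid in the frame of lane_floor between -0.043 and 0.043 m and y of foot1_mid in the frame of lane_floor between -0.131 and 0.131 m and z of foot1_mid in the frame of lane_floor between 0.022 and 0.034 m and x of foot2_mid in the frame of lane_floor between -0.043 and 0.043 m and y of foot2_mid in the frame of lane_floor between -0.131 and 0.131 m and z of foot2_mid in the frame of lane_floor between 0.022 and 0.034 m and x of foot3_mid in the frame of lane_floor between -0.043 and 0.043 m and y of foot3_mid in the frame of lane_floor between -0.131 and 0.131 m and z of foot3_mid in the frame of lane_floor between 0.022 and 0.034 m and x of foot4_mid in the frame of lane_floor between -0.043 and 0.043 m and y of foot4_mid in the frame of lane_floor between -0.131 and 0.131 m and z of foot4_mid in the frame of lane_floor between 0.022 and 0.034 m and x of foot5_mid in the frame of lane_floor between -0.043 and 0.043 m and y of foot5_mid in the frame of lane_floor between -0.131 and 0.131 m and z of foot5_mid in the frame of lane_floor between 0.022 and 0.034 m), for 0.2 s.
At the end, for the whole second after the job is handed in: every foot present stands upright (within 0.15 rad) on the tray's floor, at rest, no two touching (centres over 39 mm apart); the carousel is at its starting detent (within 0.10 rad of 0); the cover lies flat on the lid within 12 mm of the port's centre, at rest (all of step 2 and horizontal distance between foot1_mid and foot2_mid above 0.039 m and horizontal distance between each of foot1_mid, foot2_mid and foot3_mid above 0.039 m and horizontal distance between each of foot1_mid, foot2_mid, foot3_mid and foot4_mid above 0.039 m and horizontal distance between each of foot1_mid, foot2_mid, foot3_mid, foot4_mid and foot5_mid above 0.039 m and linear speed of each of foot1, foot2, foot3, foot4, foot5, cover below 0.02 m/s and horizontal distance between cover_disc and port below 0.012 m and angle between cover_disc's own z axis and vertical below 0.06 rad and z of cover_disc in the frame of port below 0.007 m and value of joint carousel between -0.1 and 0.1 rad).
It fails at once if the stain jar is disturbed (moved over 30 mm) (distance of stain_jar from where it was at the start of the episode above 0.03 m).
It fails at once if the sanding block is disturbed (moved over 30 mm) (distance of sanding_block from where it was at the start of the episode above 0.03 m).
It fails at once if the varnish brush is disturbed (moved over 30 mm) (distance of varnish_brush from where it was at the start of the episode above 0.03 m).
Of foot1, foot2, foot3, foot4, foot5 only 2 to 3 are there at a start; the rules pass over those that are not, and their reading is None.
At some moment in a run one of cover may be knocked a few centimetres aside while the robot is not near it.
It also fails if it takes over 210 s, if anything falls off the work surface, if the arm or the gripper's body presses on something with over 40 N, if the wrist force passes 120 N, or if a joint passes its speed limit or range.

## Robot

A 6-joint arm with a two-finger parallel gripper is mounted at the origin on the work surface. World frame = base frame: x ahead of the robot, y to its left, z up, the work surface at z = 0. Lengths are in m, angles in rad, forces in N, time in s.
With the tool pointing down it reaches from about 0.35 to 0.925 m from the base axis. Payload 6.4 kg.
Tool frame: the origin (TCP) lies on the centre line of the jaws, within the pads' length; the fingertips stand 11 mm ahead of it and the grasp point (between the pads) lies 8 mm behind it; z points along the fingers, y is the line along which they close (so a half turn about z gives the same grasp; the last joint's range is limited). The gripper opens to 94 mm and grips with 3 to 60 N. Pads are 16 mm wide; open, the fingers measure 119 mm over their backs; the gripper's body (75 mm by 177 mm) begins 78 mm behind the grasp point.
Start: joints at [1.103, 0.245, 1.558, -0, 1.339, -0.174], TCP at [0.188, 0.622, 0.216] pointing down, gripper open.
Joint ranges: [-3.13, 3.13], [-1.02, 2.26], [0.13, 2.54], [-0.95, 4.09], [0.21, 2.88], [-2.74, 2.74]. Speed limits (rad/s): [2.57, 2.57, 3.14, 3.14, 3.14, 3.14].

## Interface

Orientations are given as a rotation vector (axis times angle).
In Python, from rig import r gives the robot as it stands.
- The arm moves only by the tool carry_out, never from a script. Its argument "plan" is one flat list of numbers, 6 for each row, row after row: the shift along the tool's x, y, z each as a share of 0.1 m, from -1 to 1, then the turn, a rotation vector about the tool's x, y, z each as a share of 0.5 rad, from -1 to 1. A call has 1 to 10 rows; each row is the pose to reach, as a shift and turn from the pose commanded when the call began, along the tool's axes at that moment; what a row does not reach only later rows make up. A row lasts 1/12 s, in which the tool goes at most 41.7 mm and 7.16 degrees, less where a joint would pass 70% of its speed; a pose out of reach is approached as far as the arm can. A call with a number of a shift or a turn outside -1 to 1 is refused whole. A call with a gripper value outside its range is refused whole. "gripper" is the closure, from 0 (fully open) to 1 (shut), set as the call begins (left out, the last holds). The fingers move at their own pace and stop on an object; the grip force is fixed at half the most. Time passes only in rows, so rows that repeat a pose let the fingers close. It gives the time, the measured TCP pose, the force, the opening and the grip force at its end, in the units of the state.
- r.get_obs(): the state, without advancing time (a new reading comes with each control period).
- r.grab_frame(name): name is "side" or "top"; returns the picture (384x512x3 uint8, blue, green, red); there is no depth.
- r.camera_model(name): a dict with "fov_y" (degrees; the focal length in pixels is half the picture's height over the tangent of half this angle, whatever the lens; pixels are square), "cx", "cy" (the principal point, pixels), "D" ([k1, k2, p1, p2, k3] as OpenCV has them; the pictures are not rectified), "view" (4x4, takes a point from world to camera coordinates). Camera axes: x right, y down, z forward; pixel columns grow to the right and rows downward; lengths in m; the calibration is good to about 2 mm. A picture is of the moment at which its call begins. camera_model takes no time and is no camera call.
- r.job_done(): hands the job in; it is judged then, once.
The state is a dict: "time_s": time; "q": joint angles; "qd": joint speeds; "effort": joint torques, N m; "tcp_pos": TCP position; "tcp_rot": TCP orientation; "ft_force": force on the tool from outside, world axes, zero at the start; "torque": the same for the moment, N m; "finger_gap": finger opening in m; "grip_force": force on a finger pad.
Only numpy, scipy, OpenCV 4.12 (cv2) and the standard library are available. Lean on these libraries where they do the work, as an engineer would, in place of code of your own. Each camera call takes 0.05 s, during which the arm holds its last target. There are 200 camera calls.

## Working session

There is one attempt and no reset: what is moved stays moved. The work goes in short steps, Python scripts to look and compute and a tool call to move; the robot and the scene stay as the last step left them, time stands still between calls to the robot, and variables do not carry over. Pictures are saved under pics/ and viewed, at most 14 in all, crops included, and the job is handed in when it is done.

Besides the shell and the picture viewer there is one more tool, called after "Request:" as name(argument=value, ...) on one line, values as JSON. carry_out: Moves the arm, as the interface text tells. Shift numbers are shares of 0.1 m and turn numbers shares of 0.5 rad, none past 1 either way. Its arguments: {"type":"object","properties":{"plan":{"type":"array","items":{"type":"number","minimum":-1,"maximum":1}},"gripper":{"type":"number"}},"required":["plan"]}

```bash
ls; mkdir -p pics; python3 - <<'E'
from rig import r
import cv2
for n in("side","top"):
    cv2.imwrite(f"pics/{n}0.png",r.grab_frame(n)); print(n,r.camera_model(n))
print(r.get_obs())
E
```

```text
pics
side {'fov_y': 43.63279586288938, 'cx': 262.5372988989356, 'cy': 191.65662574477545, 'D': array([-0.15514896,  0.        ,  0.        ,  0.        ,  0.        ]), 'view': array([[-0.9935266 , -0.11283784,  0.01313479,  0.49455249],
       [-0.0781275 ,  0.59477159, -0.80008928,  0.1787815 ],
       [ 0.08246815, -0.79593616, -0.59973713,  1.92081709],
       [ 0.        ,  0.        ,  0.        ,  1.        ]])}
top {'fov_y': 56.70426287942959, 'cx': 256.62972349914486, 'cy': 191.1118552578456, 'D': array([-0.08569652,  0.        ,  0.        ,  0.        ,  0.        ]), 'view': array([[-3.89675233e-03, -9.99992116e-01, -7.63134531e-04,
        -5.78285962e-02],
       [-9.90854725e-01,  3.96407430e-03, -1.34874758e-01,
         5.35325314e-01],
       [ 1.34876720e-01,  2.30581928e-04, -9.90862360e-01,
         1.19334273e+00],
       [ 0.00000000e+00,  0.00000000e+00,  0.00000000e+00,
         1.00000000e+00]])}
{'time_s': 0.1, 'q': array([ 1.10290651e+00,  2.45743559e-01,  1.55884935e+00, -1.05812572e-05,
        1.33866872e+00, -1.74094165e-01]), 'qd': array([-0.00057495, -0.00063317, -0.00198752, -0.00212479, -0.00099819,
       -0.00062575]), 'effort': array([ 6.46808166e-04, -4.16918850e+01, -3.15523660e+01,  6.87100575e-02,
        3.10327776e-02, -6.58746649e-05]), 'tcp_pos': array([0.18799697, 0.62169896, 0.21547894]), 'tcp_rot': array([-4.59755575e-01, -3.10724574e+00,  2.49240544e-03]), 'ft_force': array([ 0.21496493, -0.12775768,  0.87789254]), 'torque': array([ 0.03795528,  0.02207476, -0.05014667]), 'grip_force': 0.0, 'finger_gap': 0.09420918210172977}
```

View pics/top0.png

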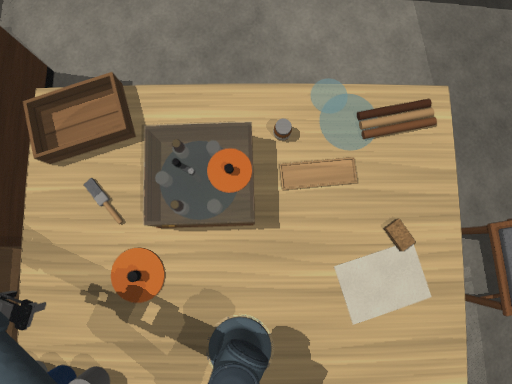

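View pics/side0.png

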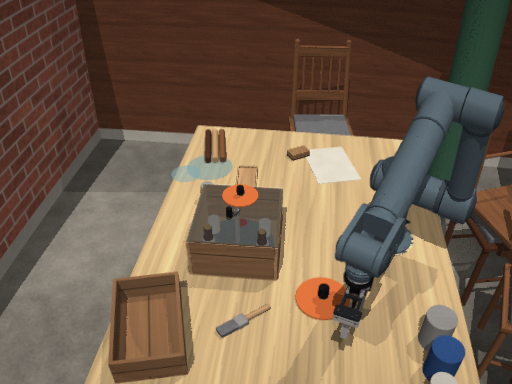

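```bash
cat > h.py <<'E'
from rig import r
import numpy as np, cv2
from scipy.spatial.transform import Rotation as R
def cam(n):
    c=r.camera_model(n); f=192/np.tan(np.radians(c['fov_y']/2))
    return np.array([[f,0,c['cx']],[0,f,c['cy']],[0,0,1]]),np.array(c['D']),np.array(c['view'])
def ray(n,uv):
    K,D,V=cam(n); p=cv2.undistortPoints(np.array([[uv]],float),K,D)[0,0]
    return -V[:3,:3].T@V[:3,3], V[:3,:3].T@np.array([p[0],p[1],1])
def onz(n,uv,z):
    o,d=ray(n,uv); return o+d*(z-o[2])/d[2]
def tri(a,b):
    A=np.zeros((3,3));B=np.zeros(3)
    for n,uv in(("top",a),("side",b)):
        o,d=ray(n,uv); d/=np.linalg.norm(d); P=np.eye(3)-np.outer(d,d); A+=P;B+=P@o
    return np.linalg.solve(A,B)
def proj(n,p):
    K,D,V=cam(n); return cv2.projectPoints(np.array([p],float),cv2.Rodrigues(V[:3,:3])[0],V[:3,3],K,D)[0][0,0]
def blobs(im,lo,hi,amin=20):
    m=cv2.inRange(cv2.cvtColor(im,cv2.COLOR_BGR2HSV),lo,hi)
    cs=cv2.findContours(m,cv2.RETR_EXTERNAL,cv2.CHAIN_APPROX_NONE)[0]
    return [c for c in cs if cv2.contourArea(c)>amin]
E
python3 - <<'E'
from h import *
t=cv2.imread('pics/top0.png');s=cv2.imread('pics/side0.png')
for n,im in(("top",t),("side",s)):
    for c in blobs(im,(5,180,120),(14,255,255),300):
        e=cv2.fitEllipse(cv2.convexHull(c)); print(n,e, onz(n,e[0],.172),onz(n,e[0],.006))
a=cv2.resize(t[110:240,135:365],None,fx=3.45,fy=3.45,interpolation=cv2.INTER_CUBIC)
cv2.imwrite('pics/tz.png',a)
b=cv2.resize(s[150:280,160:300],None,fx=4.4,fy=4.4,interpolation=cv2.INTER_CUBIC)
cv2.imwrite('pics/sz.png',b)
E
```

```text
top ((137.33059692382812, 274.5723876953125), (52.428951263427734, 54.16931915283203), 27.3347110748291) [0.26370571 0.30126431 0.172     ] [0.24752205 0.35669337 0.006     ]
top ((229.30682373046875, 170.01194763183594), (43.14289855957031, 44.06421661376953), 77.2335205078125) [0.58293088 0.0244263  0.172     ] [0.61569564 0.03740637 0.006     ]
side ((321.2683410644531, 298.1024475097656), (41.05651092529297, 51.214786529541016), 98.36398315429688) [0.26368507 0.50677219 0.172     ] [0.25131124 0.3623278  0.006     ]
side ((239.74417114257812, 195.37533569335938), (21.70039939880371, 35.762596130371094), 89.8680648803711) [0.58453941 0.03157378 0.172     ] [ 0.61986854 -0.18352064  0.006     ]
```

View pics/tz.png

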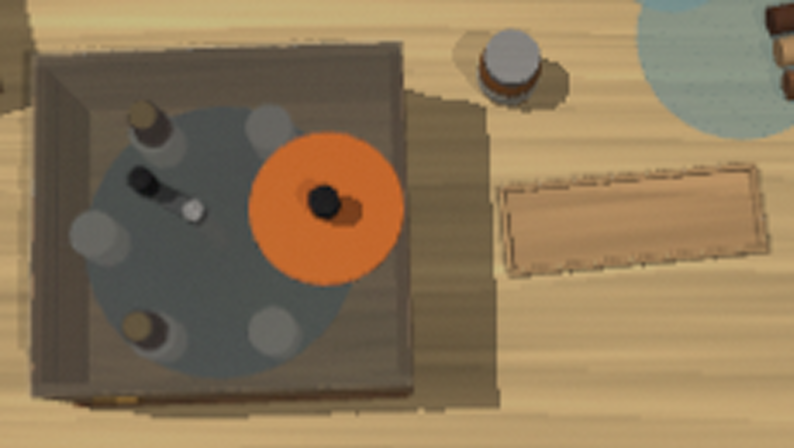

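View pics/sz.png

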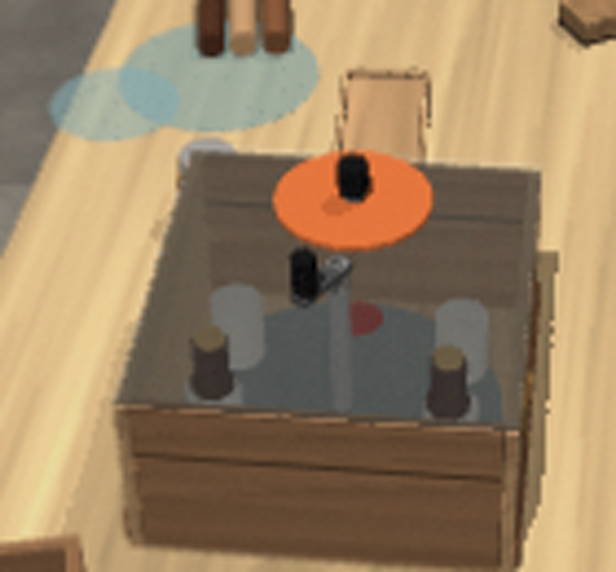

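```bash
python3 - <<'E'
from h import *
z=lambda u,v:(135+(u+.5)/3.45-.5,110+(v+.5)/3.45-.5)
f=lambda n,uv,h:print(n,np.round(onz('top',z(*uv),h),4))
f('coverknob',(324,202),.210)
f('crankknob',(142,178),.232)
f('axle',(192,209),.195)
for c in((35,53),(403,42),(412,389),(33,396)): f('box',c,.166)
for c in((500,188),(755,166),(769,249),(511,275)): f('lane',c,.014)
f('footA',(143,116),.152); f('footB',(143,327),.152)
f('jar',(511,57),.075)
print('axle tri',tri(z(192,209),(160+337/4.4,150+262/4.4)),'knob',tri(z(142,178),(160+304/4.4,150+254/4.4)))
o=r.get_obs();print(R.from_rotvec(o['tcp_rot']).as_matrix().round(3))
# desired tool x=+Y, y=+X
T=np.array([[0,1,0],[1,0,0],[0,0,-1.]])
print((R.from_rotvec(o['tcp_rot']).inv()*R.from_matrix(T)).as_rotvec(), (R.from_rotvec(o['tcp_rot']).inv()*R.from_matrix(T@np.diag([-1,-1,1]))).as_rotvec())
E
```

```text
coverknob [0.581  0.0237 0.21  ]
crankknob [0.5983 0.1781 0.232 ]
axle [0.5784 0.1414 0.195 ]
box [0.7328 0.2979 0.166 ]
box [ 0.7401 -0.0444  0.166 ]
box [ 0.4211 -0.0518  0.166 ]
box [0.4153 0.2865 0.166 ]
lane [ 0.6347 -0.142   0.014 ]
lane [ 0.6576 -0.4081  0.014 ]
lane [ 0.57   -0.4189  0.014 ]
lane [ 0.544 -0.152  0.014]
footA [0.6752 0.1976 0.152 ]
footB [0.4783 0.192  0.152 ]
jar [ 0.7551 -0.1508  0.075 ]
axle tri [0.57904711 0.14212344 0.1913761 ] knob [0.59931912 0.17917883 0.22725412]
[[-0.957  0.29  -0.001]
 [ 0.29   0.957 -0.001]
 [ 0.    -0.002 -1.   ]]
[-1.59369933e-03  8.10697696e-04  1.27700281e+00] [-8.78579977e-04 -1.72714481e-03 -1.86458904e+00]
```

Request:
carry_out(plan=[0,0,-0.4,0,0,0.25,0,0,-0.8,0,0,0.5,0,0,-1,0,0,0.75,0,0,-1,0,0,1,0,0,-1,0,0,1], gripper=0)

```text
time_s: 0.52
tcp_pos: [0.1885, 0.6227, 0.3184]
tcp_rot: [1.217, 2.896, 0.005]
ft_force: [-0.5, 0.1, -0.3]
finger_gap: 0.0938
grip_force: 0.0
```

Request:
carry_out(plan=[0,0,0,0,0,0.25,0,0,0,0,0,0.5,0,0,0,0,0,0.75,0,0,0,0,0,1,0,0,0,0,0,1])

```text
time_s: 0.93
tcp_pos: [0.1879, 0.6215, 0.3144]
tcp_rot: [1.892, 2.507, -0.005]
ft_force: [1.1, -0.8, -0.5]
finger_gap: 0.0941
grip_force: 0.0
```

Request:
carry_out(plan=[0,0,0,0,0,0.25,0,0,0,0,0,0.554,0,0,0,0,0,0.554,0,0,0,0,0,0.554])

```text
time_s: 1.27
tcp_pos: [0.188, 0.6217, 0.3151]
tcp_rot: [2.216, 2.226, -0.003]
ft_force: [0.3, -0.0, -0.9]
finger_gap: 0.0937
grip_force: 0.0
```

Request:
carry_out(plan=[-0.33,0.22,0,0,0,0,-0.66,0.44,0,0,0,0,-0.996,0.655,0,0,0,0,-0.996,0.655,0,0,0,0], gripper=0.4)

```text
time_s: 1.6
tcp_pos: [0.2563, 0.5184, 0.3155]
tcp_rot: [2.22, 2.22, -0.003]
ft_force: [0.3, 0.5, -0.4]
finger_gap: 0.0707
grip_force: 0.0
```

Request:
carry_out(plan=[-0.33,0.22,0,0,0,0,-0.66,0.44,0,0,0,0,-0.996,0.655,0,0,0,0,-0.996,0.655,0,0,0,0])

```text
time_s: 1.93
tcp_pos: [0.3218, 0.4191, 0.3159]
tcp_rot: [2.221, 2.219, -0.002]
ft_force: [0.4, -0.5, 0.2]
finger_gap: 0.0566
grip_force: 0.0
```

Request:
carry_out(plan=[-0.33,0.22,0,0,0,0,-0.66,0.44,0,0,0,0,-0.996,0.655,0,0,0,0,-0.996,0.655,0,0,0,0])

```text
time_s: 2.27
tcp_pos: [0.3872, 0.3196, 0.3159]
tcp_rot: [2.223, 2.218, -0.002]
ft_force: [0.2, -0.2, -0.1]
finger_gap: 0.0557
grip_force: 0.0
```

Request:
carry_out(plan=[-0.33,0.22,0,0,0,0,-0.66,0.44,0,0,0,0,-0.996,0.655,0,0,0,0,-0.996,0.655,0,0,0,0])

```text
time_s: 2.6
tcp_pos: [0.4525, 0.2201, 0.3158]
tcp_rot: [2.223, 2.218, -0.002]
ft_force: [0.4, 0.5, 0.5]
finger_gap: 0.0563
grip_force: 0.0
```

Request:
carry_out(plan=[-0.33,0.22,0,0,0,0,-0.66,0.44,0,0,0,0,-0.996,0.655,0,0,0,0,-0.996,0.655,0,0,0,0])

```text
time_s: 2.93
tcp_pos: [0.5178, 0.1209, 0.3156]
tcp_rot: [2.223, 2.219, -0.002]
ft_force: [-0.7, -0.6, -0.4]
finger_gap: 0.0563
grip_force: 0.0
```

Request:
carry_out(plan=[-0.33,0.22,0,0,0,0,-0.66,0.44,0,0,0,0,-0.996,0.655,0,0,0,0,-0.996,0.655,0,0,0,0,-0.996,0.655,0,0,0,0])

```text
time_s: 3.35
tcp_pos: [0.5815, 0.0249, 0.3155]
tcp_rot: [-2.219, -2.221, 0.001]
ft_force: [-0.3, -0.3, -0.3]
finger_gap: 0.0563
grip_force: 0.0
```

Request:
carry_out(plan=[0,0,0.35,0,0,0,0,0,0.7,0,0,0,0,0,0.9,0,0,0,0,0,1,0,0,0,0,0,1,0,0,0])

```text
time_s: 3.77
tcp_pos: [0.5792, 0.0268, 0.2137]
tcp_rot: [-2.215, -2.222, 0.004]
ft_force: [-0.4, -0.4, 0.1]
finger_gap: 0.0564
grip_force: 0.0
```

Request:
carry_out(plan=[0,0,0.14,0,0,0,0,0,0.27,0,0,0,0,0,0.27,0,0,0])

```text
time_s: 4.02
tcp_pos: [0.5803, 0.0255, 0.1881]
tcp_rot: [-2.219, -2.221, 0.002]
ft_force: [-1.4, -0.4, -0.6]
finger_gap: 0.0566
grip_force: 0.0
```

Request:
carry_out(plan=[0,0,0,0,0,0,0,0,0,0,0,0,0,0,0,0,0,0,0,0,0,0,0,0,0,0,0,0,0,0,0,0,0,0,0,0], gripper=1)

```text
time_s: 4.52
tcp_pos: [0.582, 0.0244, 0.1904]
tcp_rot: [2.22, 2.22, 0.002]
ft_force: [0.5, 0.2, 2.7]
finger_gap: 0.0274
grip_force: 30.0
```

Request:
carry_out(plan=[0,0,-0.15,0,0,0,0,0,-0.4,0,0,0,0,0,-0.7,0,0,0,0,0,-1,0,0,0,0,0,-1,0,0,0])

```text
time_s: 4.93
tcp_pos: [0.5839, 0.0242, 0.2965]
tcp_rot: [2.215, 2.215, 0.01]
ft_force: [0.2, 0.5, -0.6]
finger_gap: 0.0273
grip_force: 30.0
```

Request:
carry_out(plan=[-0.15,-0.11,0,0,0,0,-0.35,-0.25,0,0,0,0,-0.55,-0.4,0,0,0,0,-0.75,-0.54,0,0,0,0])

```text
time_s: 5.27
tcp_pos: [0.5259, -0.0509, 0.2878]
tcp_rot: [-2.219, -2.221, 0.002]
ft_force: [-0.3, -0.0, -1.3]
finger_gap: 0.0273
grip_force: 30.0
```

Request:
carry_out(plan=[-0.25,-0.18,0,0,0,0,-0.5,-0.36,0,0,0,0,-0.75,-0.54,0,0,0,0])

```text
time_s: 5.52
tcp_pos: [0.4717, -0.126, 0.2879]
tcp_rot: [-2.219, -2.221, 0.001]
ft_force: [-0.0, -0.7, -1.8]
finger_gap: 0.0275
grip_force: 30.0
```

Request:
carry_out(plan=[-0.25,-0.18,0,0,0,0,-0.5,-0.36,0,0,0,0,-0.75,-0.54,0,0,0,0,-0.75,-0.54,0,0,0,0])

```text
time_s: 5.85
tcp_pos: [0.4165, -0.2033, 0.2881]
tcp_rot: [-2.226, -2.214, 0.003]
ft_force: [-0.4, 0.2, -2.0]
finger_gap: 0.0275
grip_force: 30.0
```

Request:
carry_out(plan=[0,0,0.25,0,0,0,0,0,0.5,0,0,0,0,0,0.75,0,0,0,0,0,1,0,0,0])

```text
time_s: 6.18
tcp_pos: [0.4188, -0.1997, 0.1874]
tcp_rot: [-2.221, -2.221, -0.0]
ft_force: [0.0, 0.0, -1.9]
finger_gap: 0.0274
grip_force: 30.0
```

Request:
carry_out(plan=[0,0,0.25,0,0,0,0,0,0.5,0,0,0,0,0,0.75,0,0,0,0,0,1,0,0,0])

```text
time_s: 6.52
tcp_pos: [0.4187, -0.1994, 0.0874]
tcp_rot: [-2.22, -2.221, -0.0]
ft_force: [0.3, -0.5, -0.9]
finger_gap: 0.0276
grip_force: 30.0
```

Request:
carry_out(plan=[0,0,0.2,0,0,0,0,0,0.35,0,0,0,0,0,0.45,0,0,0,0,0,0.55,0,0,0,0,0,0.6,0,0,0,0,0,0.63,0,0,0,0,0,0.63,0,0,0,0,0,0.63,0,0,0])

```text
time_s: 7.18
tcp_pos: [0.4197, -0.2008, 0.027]
tcp_rot: [2.221, 2.221, 0.0]
ft_force: [0.7, -0.0, -1.6]
finger_gap: 0.0273
grip_force: 30.0
```

Request:
carry_out(plan=[0,0,0.02,0,0,0,0,0,0.02,0,0,0,0,0,0.02,0,0,0,0,0,0.02,0,0,0], gripper=0.4)

```text
time_s: 7.52
tcp_pos: [0.4196, -0.2007, 0.0249]
tcp_rot: [2.221, 2.221, 0.0]
ft_force: [0.2, -0.2, 0.7]
finger_gap: 0.0509
grip_force: 0.0
```

Request:
carry_out(plan=[0,0,-0.25,0,0,0,0,0,-0.6,0,0,0,0,0,-1,0,0,0,0,0,-1,0,0,0])

```text
time_s: 7.85
tcp_pos: [0.4234, -0.2037, 0.1324]
tcp_rot: [2.211, 2.211, 0.002]
ft_force: [0.0, -0.7, 1.0]
finger_gap: 0.0564
grip_force: 0.0
```

Request:
carry_out(plan=[0,0,-0.4,0,0,0,0,0,-0.8,0,0,0,0,0,-1,0,0,0])

```text
time_s: 8.1
tcp_pos: [0.4206, -0.2015, 0.2291]
tcp_rot: [2.217, 2.217, 0.001]
ft_force: [-0.2, 0.2, -0.3]
finger_gap: 0.0564
grip_force: 0.0
```

Request:
carry_out(plan=[0,0,-0.4,0,0,0,0,0,-0.4,0,0,0,0,0,-0.4,0,0,0])

```text
time_s: 8.35
tcp_pos: [0.4203, -0.2013, 0.2669]
tcp_rot: [2.218, 2.218, 0.001]
ft_force: [-0.5, -0.7, -1.2]
finger_gap: 0.0562
grip_force: 0.0
```

```bash
python3 - <<'E'
from h import *
t=r.grab_frame("top");cv2.imwrite('pics/t1.png',t)
for c in blobs(t,(5,180,120),(14,255,255),200):
    e=cv2.fitEllipse(cv2.convexHull(c)); print(e, onz("top",e[0],.006))
cv2.imwrite('pics/t1z.png',cv2.resize(t[110:260,135:365],None,fx=3.45,fy=3.45,interpolation=cv2.INTER_CUBIC))
print(r.get_obs()['tcp_pos'])
E
```

```text
((137.3402862548828, 274.7164001464844), (52.4569206237793, 54.49094772338867), 21.374921798706055) [0.24702708 0.35664543 0.006     ]
[ 0.41938953 -0.20056682  0.26463579]
```

View pics/t1z.png

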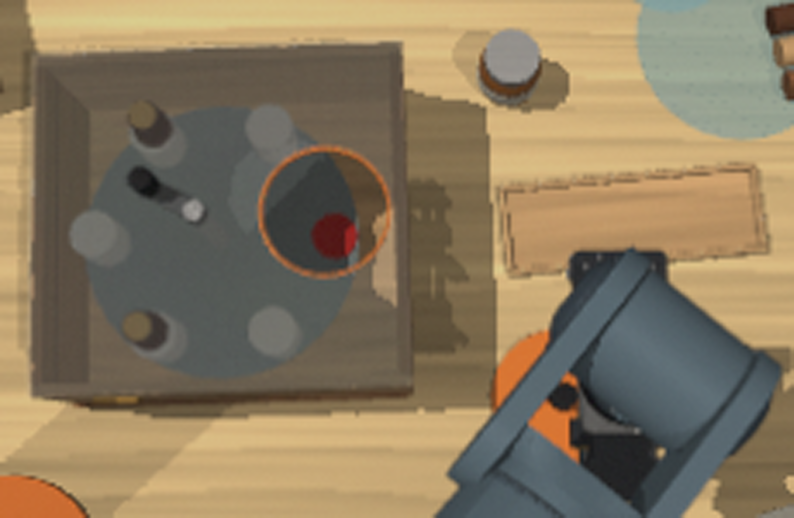

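Request:
carry_out(plan=[0.32,0.15,0,0,0,0,0.63,0.3,0,0,0,0,0.948,0.45,0,0,0,0])

```text
time_s: 8.65
tcp_pos: [0.4636, -0.1044, 0.262]
tcp_rot: [-2.221, -2.217, 0.002]
ft_force: [-0.2, -0.8, 0.3]
finger_gap: 0.0564
grip_force: 0.0
```

Request:
carry_out(plan=[0.32,0.15,0,0,0,0,0.63,0.3,0,0,0,0,0.948,0.45,0,0,0,0])

```text
time_s: 8.9
tcp_pos: [0.5086, -0.009, 0.2619]
tcp_rot: [-2.219, -2.219, 0.003]
ft_force: [1.2, -0.4, 0.1]
finger_gap: 0.056
grip_force: 0.0
```

Request:
carry_out(plan=[0.32,0.15,0,0,0,0,0.63,0.3,0,0,0,0,0.948,0.45,0,0,0,0])

```text
time_s: 9.15
tcp_pos: [0.5536, 0.0857, 0.2617]
tcp_rot: [-2.219, -2.22, 0.004]
ft_force: [0.0, -0.2, 0.2]
finger_gap: 0.0563
grip_force: 0.0
```

Request:
carry_out(plan=[0.32,0.15,0,0,0,0,0.63,0.3,0,0,0,0,0.948,0.45,0,0,0,0,0.948,0.45,0,0,0,0,0.948,0.45,0,0,0,0,0.948,0.45,0,0,0,0])

```text
time_s: 9.65
tcp_pos: [0.5983, 0.1783, 0.2623]
tcp_rot: [-2.22, -2.22, 0.005]
ft_force: [1.0, 0.3, -1.0]
finger_gap: 0.0563
grip_force: 0.0
```

```bash
python3 - <<'E'
from h import *
print(r.get_obs()['tcp_pos'])
t=cv2.imread('pics/t1.png')
m=cv2.inRange(cv2.cvtColor(t,cv2.COLOR_BGR2HSV),(3,110,90),(16,255,255)); m[:145]=0;m[195:]=0;m[:,:205]=0;m[:,255:]=0
p=cv2.findNonZero(m); e=cv2.fitEllipse(cv2.convexHull(p)); print(len(p),e,onz('top',e[0],.166))
t=r.grab_frame("top");cv2.imwrite('pics/t2.png',t)
for c in blobs(t,(5,180,120),(14,255,255),200):
    e=cv2.fitEllipse(cv2.convexHull(c)); print(e, onz("top",e[0],.006))
E
```

```text
[0.59826072 0.17830037 0.26228164]
270 ((228.78419494628906, 170.89230346679688), (38.19595718383789, 38.86308670043945), 64.23391723632812) [0.58133159 0.02650479 0.166     ]
((296.91143798828125, 224.9277801513672), (38.39522171020508, 38.87093734741211), 131.44534301757812) [ 0.41911282 -0.20055566  0.006     ]
```

Request:
carry_out(plan=[0.015,0.02,0.2,0,0,0,0.015,0.02,0.4,0,0,0,0.015,0.02,0.5,0,0,0,0.015,0.02,0.5,0,0,0])

```text
time_s: 10.03
tcp_pos: [0.5992, 0.1789, 0.2111]
tcp_rot: [-2.221, -2.217, 0.007]
ft_force: [0.2, 0.3, -0.7]
finger_gap: 0.0569
grip_force: 0.0
```

Request:
carry_out(plan=[0,0,0,0,0,0,0,0,0,0,0,0,0,0,0,0,0,0,0,0,0,0,0,0,0,0,0,0,0,0,0,0,0,0,0,0,0,0,0,0,0,0], gripper=1)

```text
time_s: 10.62
tcp_pos: [0.6013, 0.1799, 0.2152]
tcp_rot: [2.221, 2.221, -0.001]
ft_force: [-2.2, -1.6, 4.0]
finger_gap: 0.0216
grip_force: 30.0
```

```bash
cat > arc.py <<'E'
import numpy as np,sys
def P(a): a=np.radians(a); return .45*np.array([np.sin(a),np.cos(a)])  # tool x=Y, tool y=X
def seg(a0,a1):  # whole move, ramped, n calls of 30deg
    n=int(round(abs(a1-a0)/30)); N=10*n
    v=np.ones(N); v[:5]=[.3,.5,.7,.9,1]; v[-5:]=[1,.8,.6,.4,.2]; s=np.cumsum(v)/v.sum()
    ang=a0+(a1-a0)*s; st=a0
    for k in range(n):
        print([float(x) for i in range(10) for x in list(np.round(P(ang[10*k+i])-P(st),3)+0)+[0]*4]); st=ang[10*k+9]
seg(float(sys.argv[1]),float(sys.argv[2]))
E
sed -i 's/\[0\]\*4/[0.]*4/; s/float(x) for/round(float(x),3) for/' arc.py; python3 arc.py 61.2 -58.8 | sed 's/0\.0,/0,/g;s/ //g'
```

```text
[-0.004,0.007,0,0,0,0,-0.01,0.018,0,0,0,0,-0.02,0.033,0,0,0,0,-0.034,0.052,0,0,0,0,-0.05,0.073,0,0,0,0,-0.067,0.092,0,0,0,0,-0.085,0.11,0,0,0,0,-0.104,0.127,0,0,0,0,-0.125,0.144,0,0,0,0,-0.146,0.158,0,0,0,0.0]
[-0.022,0.014,0,0,0,0,-0.045,0.026,0,0,0,0,-0.068,0.037,0,0,0,0,-0.092,0.047,0,0,0,0,-0.117,0.055,0,0,0,0,-0.142,0.062,0,0,0,0,-0.167,0.067,0,0,0,0,-0.193,0.071,0,0,0,0,-0.218,0.074,0,0,0,0,-0.244,0.075,0,0,0,0.0]
[-0.026,-0.001,0,0,0,0,-0.052,-0.002,0,0,0,0,-0.077,-0.006,0,0,0,0,-0.103,-0.011,0,0,0,0,-0.128,-0.017,0,0,0,0,-0.153,-0.025,0,0,0,0,-0.177,-0.034,0,0,0,0,-0.2,-0.045,0,0,0,0,-0.223,-0.057,0,0,0,0,-0.246,-0.07,0,0,0,0.0]
[-0.021,-0.015,0,0,0,0,-0.042,-0.03,0,0,0,0,-0.062,-0.047,0,0,0,0,-0.08,-0.065,0,0,0,0,-0.098,-0.084,0,0,0,0,-0.114,-0.104,0,0,0,0,-0.127,-0.121,0,0,0,0,-0.135,-0.134,0,0,0,0,-0.141,-0.142,0,0,0,0,-0.144,-0.147,0,0,0,0.0]
```

Request:
carry_out(plan=[-0.004,0.007,0,0,0,0,-0.01,0.018,0,0,0,0,-0.02,0.033,0,0,0,0,-0.034,0.052,0,0,0,0,-0.05,0.073,0,0,0,0,-0.067,0.092,0,0,0,0,-0.085,0.11,0,0,0,0,-0.104,0.127,0,0,0,0,-0.125,0.144,0,0,0,0,-0.146,0.158,0,0,0,0])

```text
time_s: 11.45
tcp_pos: [0.616, 0.1663, 0.2151]
tcp_rot: [-2.219, -2.22, 0.002]
ft_force: [-6.9, 0.5, 6.6]
finger_gap: 0.0211
grip_force: 30.0
```

Request:
carry_out(plan=[-0.022,0.014,0,0,0,0,-0.045,0.026,0,0,0,0,-0.068,0.037,0,0,0,0,-0.092,0.047,0,0,0,0,-0.117,0.055,0,0,0,0,-0.142,0.062,0,0,0,0,-0.167,0.067,0,0,0,0,-0.193,0.071,0,0,0,0,-0.218,0.074,0,0,0,0,-0.244,0.075,0,0,0,0])

```text
time_s: 12.28
tcp_pos: [0.6238, 0.142, 0.2152]
tcp_rot: [-2.219, -2.22, 0.0]
ft_force: [-6.2, 2.0, 6.9]
finger_gap: 0.0216
grip_force: 30.0
```

Request:
carry_out(plan=[-0.026,-0.001,0,0,0,0,-0.052,-0.002,0,0,0,0,-0.077,-0.006,0,0,0,0,-0.103,-0.011,0,0,0,0,-0.128,-0.017,0,0,0,0,-0.153,-0.025,0,0,0,0,-0.177,-0.034,0,0,0,0,-0.2,-0.045,0,0,0,0,-0.223,-0.057,0,0,0,0,-0.246,-0.07,0,0,0,0])

```text
time_s: 13.12
tcp_pos: [0.6178, 0.1185, 0.2152]
tcp_rot: [-2.22, -2.221, -0.006]
ft_force: [-1.7, 4.7, 4.1]
finger_gap: 0.0217
grip_force: 30.0
```

Request:
carry_out(plan=[-0.021,-0.015,0,0,0,0,-0.042,-0.03,0,0,0,0,-0.062,-0.047,0,0,0,0,-0.08,-0.065,0,0,0,0,-0.098,-0.084,0,0,0,0,-0.114,-0.104,0,0,0,0,-0.127,-0.121,0,0,0,0,-0.135,-0.134,0,0,0,0,-0.141,-0.142,0,0,0,0,-0.144,-0.147,0,0,0,0])

```text
time_s: 13.95
tcp_pos: [0.6029, 0.1029, 0.2152]
tcp_rot: [-2.221, -2.221, -0.003]
ft_force: [-2.6, 3.8, 4.6]
finger_gap: 0.0216
grip_force: 30.0
```

Request:
carry_out(plan=[0,0,0,0,0,0,0,0,0,0,0,0,0,0,0,0,0,0,0,0,0,0,0,0])

```text
time_s: 14.28
tcp_pos: [0.6029, 0.103, 0.2152]
tcp_rot: [-2.221, -2.221, -0.002]
ft_force: [-2.2, 3.2, 4.9]
finger_gap: 0.0214
grip_force: 30.0
```

Request:
carry_out(plan=[0,0,0,0,0,0,0,0,0,0,0,0,0,0,0,0,0,0,0,0,0,0,0,0], gripper=0.5)

```text
time_s: 14.62
tcp_pos: [0.6028, 0.1019, 0.2139]
tcp_rot: [-2.222, -2.221, 0.001]
ft_force: [-0.6, 0.4, -0.6]
finger_gap: 0.0445
grip_force: 0.0
```

Request:
carry_out(plan=[0,0,-0.2,0,0,0,0,0,-0.5,0,0,0,0,0,-0.9,0,0,0,0,0,-0.9,0,0,0])

```text
time_s: 14.95
tcp_pos: [0.6062, 0.1021, 0.3133]
tcp_rot: [2.214, 2.214, 0.015]
ft_force: [1.0, 0.8, 2.7]
finger_gap: 0.0469
grip_force: 0.0
```

Request:
carry_out(plan=[0,-0.4,0,0,0,0,0,-0.8,0,0,0,0,0,-1,0,0,0,0,0,-1,0,0,0,0])

```text
time_s: 15.28
tcp_pos: [0.5003, 0.1025, 0.3043]
tcp_rot: [2.221, 2.222, -0.0]
ft_force: [0.4, -0.3, 0.1]
finger_gap: 0.0467
grip_force: 0.0
```

```bash
python3 - <<'E'
from h import *
print(r.get_obs()['tcp_pos'])
t=r.grab_frame("top");s=r.grab_frame("side");cv2.imwrite('pics/t3.png',t);cv2.imwrite('pics/s3.png',s)
a=cv2.resize(t[120:220,140:260],None,fx=4,fy=4,interpolation=cv2.INTER_CUBIC);b=cv2.resize(s[170:270,190:290],None,fx=4,fy=4,interpolation=cv2.INTER_CUBIC)
cv2.imwrite('pics/c3.png',np.hstack([a,b[:400]])[:, :800])
E
```

```text
[0.50032911 0.10248009 0.30433588]
```

View pics/c3.png

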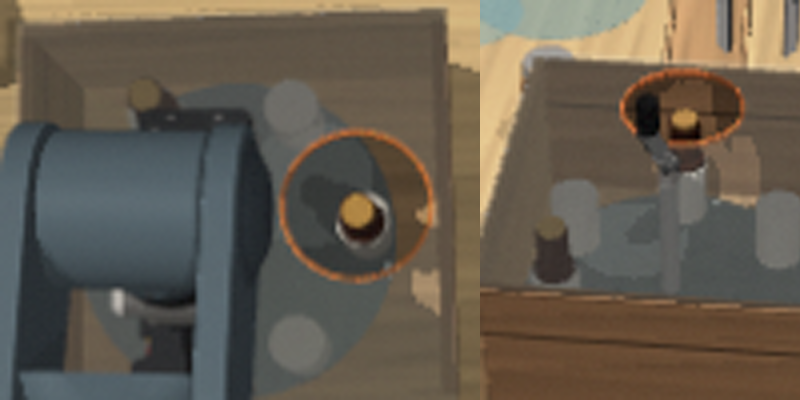

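```bash
python3 - <<'E'
from h import *
print(onz('top',(140+358.5/4-.4,120+210/4-.4),.152))
t=cv2.imread('pics/t3.png')
for c in blobs(t[155:190,215:245].copy(),(12,100,90),(28,255,255),15):
    p=c.reshape(-1,2).mean(0)+[215,155]; print(cv2.contourArea(c),p,onz('top',p,.152))
E
```

```text
[0.58017727 0.02620016 0.152     ]
23.0 [230.40322581 186.69354839] [0.5336414  0.02218092 0.152     ]
23.5 [241.68421053 171.36842105] [ 0.58234253 -0.01309576  0.152     ]
47.0 [228.59090909 172.04545455] [0.58036175 0.02820294 0.152     ]
```

Request:
carry_out(plan=[-0.25,0.27,0,0,0,0,-0.5,0.54,0,0,0,0,-0.76,0.8,0,0,0,0,-0.76,0.8,0,0,0,0,-0.76,0.8,0,0,0,0])

```text
time_s: 15.8
tcp_pos: [0.5844, 0.0247, 0.3033]
tcp_rot: [-2.223, -2.218, 0.001]
ft_force: [-0.2, 0.7, -0.2]
finger_gap: 0.0474
grip_force: 0.0
```

Request:
carry_out(plan=[0,0,0.3,0,0,0,0,0,0.6,0,0,0,0,0,0.8,0,0,0,0,0,1,0,0,0,0,0,1,0,0,0])

```text
time_s: 16.22
tcp_pos: [0.58, 0.0274, 0.1996]
tcp_rot: [-2.216, -2.218, 0.008]
ft_force: [-1.4, -0.4, 0.2]
finger_gap: 0.0469
grip_force: 0.0
```

Request:
carry_out(plan=[0,0,0.2,0,0,0,0,0,0.4,0,0,0,0,0,0.55,0,0,0,0,0,0.65,0,0,0,0,0,0.75,0,0,0,0,0,0.75,0,0,0])

```text
time_s: 16.72
tcp_pos: [0.5822, 0.0266, 0.1283]
tcp_rot: [-2.22, -2.221, 0.002]
ft_force: [-0.2, 0.3, -1.4]
finger_gap: 0.0473
grip_force: 0.0
```

Request:
carry_out(plan=[0,0,0,0,0,0,0,0,0,0,0,0,0,0,0,0,0,0,0,0,0,0,0,0,0,0,0,0,0,0], gripper=1)

```text
time_s: 17.13
tcp_pos: [0.5836, 0.0262, 0.1307]
tcp_rot: [2.22, 2.22, 0.002]
ft_force: [0.5, -0.5, 2.8]
finger_gap: 0.0292
grip_force: 30.0
```

Request:
carry_out(plan=[0,0,-0.1,0,0,0,0,0,-0.25,0,0,0,0,0,-0.45,0,0,0,0,0,-0.65,0,0,0,0,0,-0.85,0,0,0,0,0,-1,0,0,0,0,0,-1,0,0,0])

```text
time_s: 17.72
tcp_pos: [0.5848, 0.026, 0.2341]
tcp_rot: [2.217, 2.217, 0.007]
ft_force: [0.4, -0.3, -1.0]
finger_gap: 0.0292
grip_force: 30.0
```

Request:
carry_out(plan=[-0.15,0,0,0,0,0,-0.4,0.03,0,0,0,0,-0.65,0.05,0,0,0,0,-0.915,0.06,0,0,0,0])

```text
time_s: 18.05
tcp_pos: [0.5883, -0.0657, 0.2284]
tcp_rot: [-2.219, -2.222, 0.001]
ft_force: [1.1, 0.6, -0.8]
finger_gap: 0.0293
grip_force: 30.0
```

Request:
carry_out(plan=[-0.3,0.02,0,0,0,0,-0.6,0.04,0,0,0,0,-0.915,0.06,0,0,0,0])

```text
time_s: 18.3
tcp_pos: [0.5942, -0.1577, 0.2283]
tcp_rot: [-2.22, -2.221, 0.001]
ft_force: [-0.6, -0.3, -1.4]
finger_gap: 0.0294
grip_force: 30.0
```

Request:
carry_out(plan=[-0.3,0.02,0,0,0,0,-0.6,0.04,0,0,0,0,-0.915,0.06,0,0,0,0])

```text
time_s: 18.55
tcp_pos: [0.6002, -0.2493, 0.2282]
tcp_rot: [-2.22, -2.22, 0.0]
ft_force: [-0.4, -0.3, -1.1]
finger_gap: 0.0295
grip_force: 30.0
```

Request:
carry_out(plan=[-0.3,0.02,0,0,0,0,-0.6,0.04,0,0,0,0,-0.8,0.06,0,0,0,0,-0.915,0.06,0,0,0,0,-0.915,0.06,0,0,0,0])

```text
time_s: 18.97
tcp_pos: [0.606, -0.3415, 0.2282]
tcp_rot: [-2.223, -2.218, 0.001]
ft_force: [-0.5, 0.2, -0.7]
finger_gap: 0.0295
grip_force: 30.0
```

Request:
carry_out(plan=[0,0,0.2,0,0,0,0,0,0.4,0,0,0,0,0,0.6,0,0,0,0,0,0.8,0,0,0,0,0,1,0,0,0])

```text
time_s: 19.38
tcp_pos: [0.6068, -0.3378, 0.1283]
tcp_rot: [-2.219, -2.222, -0.0]
ft_force: [0.2, -0.6, -1.0]
finger_gap: 0.0297
grip_force: 30.0
```

Request:
carry_out(plan=[0,0,0.2,0,0,0,0,0,0.4,0,0,0,0,0,0.55,0,0,0,0,0,0.65,0,0,0,0,0,0.75,0,0,0,0,0,0.82,0,0,0,0,0,0.82,0,0,0,0,0,0.82,0,0,0])

```text
time_s: 20.05
tcp_pos: [0.6071, -0.3398, 0.0478]
tcp_rot: [2.221, 2.221, 0.0]
ft_force: [1.0, -0.1, -0.7]
finger_gap: 0.0296
grip_force: 30.0
```

Request:
carry_out(plan=[0,0,0.02,0,0,0,0,0,0.04,0,0,0,0,0,0.06,0,0,0,0,0,0.06,0,0,0,0,0,0.06,0,0,0,0,0,0.06,0,0,0])

```text
time_s: 20.55
tcp_pos: [0.6069, -0.3398, 0.0416]
tcp_rot: [2.221, 2.221, 0.0]
ft_force: [-0.2, 0.3, -0.5]
finger_gap: 0.0293
grip_force: 30.0
```

Request:
carry_out(plan=[0,0,0.01,0,0,0,0,0,0.015,0,0,0,0,0,0.02,0,0,0,0,0,0.02,0,0,0,0,0,0.02,0,0,0])

```text
time_s: 20.97
tcp_pos: [0.6071, -0.34, 0.0408]
tcp_rot: [2.221, 2.221, -0.0]
ft_force: [-2.4, 1.7, 6.0]
finger_gap: 0.0295
grip_force: 30.0
```

Request:
carry_out(plan=[0,0,-0.01,0,0,0,0,0,-0.01,0,0,0,0,0,-0.01,0,0,0,0,0,-0.01,0,0,0], gripper=0.5)

```text
time_s: 21.3
tcp_pos: [0.6067, -0.3397, 0.0402]
tcp_rot: [-2.221, -2.221, 0.0]
ft_force: [-0.7, 0.1, -0.3]
finger_gap: 0.0468
grip_force: 0.0
```

Request:
carry_out(plan=[0,0,-0.15,0,0,0,0,0,-0.35,0,0,0,0,0,-0.65,0,0,0,0,0,-1,0,0,0])

```text
time_s: 21.63
tcp_pos: [0.6058, -0.3389, 0.1405]
tcp_rot: [-2.219, -2.219, 0.001]
ft_force: [0.1, -0.5, -0.3]
finger_gap: 0.0469
grip_force: 0.0
```

Request:
carry_out(plan=[0,0,-0.4,0,0,0,0,0,-0.8,0,0,0,0,0,-1,0,0,0])

```text
time_s: 21.88
tcp_pos: [0.6085, -0.3409, 0.2484]
tcp_rot: [2.215, 2.215, 0.002]
ft_force: [0.2, -0.0, 1.3]
finger_gap: 0.0469
grip_force: 0.0
```

Request:
carry_out(plan=[0.3,0,-0.3,0,0,0,0.6,0,-0.3,0,0,0,0.886,-0.005,-0.3,0,0,0])

```text
time_s: 22.13
tcp_pos: [0.6073, -0.2509, 0.2749]
tcp_rot: [2.218, 2.216, 0.003]
ft_force: [-0.7, -0.2, -0.8]
finger_gap: 0.0471
grip_force: 0.0
```

Request:
carry_out(plan=[0.3,0,0,0,0,0,0.6,0,0,0,0,0,0.886,-0.01,0,0,0,0])

```text
time_s: 22.38
tcp_pos: [0.6052, -0.161, 0.2718]
tcp_rot: [2.22, 2.221, 0.001]
ft_force: [0.2, 0.4, 0.1]
finger_gap: 0.0471
grip_force: 0.0
```

Request:
carry_out(plan=[0.3,0,0,0,0,0,0.6,0,0,0,0,0,0.886,-0.01,0,0,0,0])

```text
time_s: 22.63
tcp_pos: [0.6042, -0.0724, 0.2717]
tcp_rot: [2.221, 2.221, 0.001]
ft_force: [0.7, 0.2, 1.0]
finger_gap: 0.0473
grip_force: 0.0
```

Request:
carry_out(plan=[0.3,0,0,0,0,0,0.6,0,0,0,0,0,0.886,-0.01,0,0,0,0])

```text
time_s: 22.88
tcp_pos: [0.6032, 0.0162, 0.2717]
tcp_rot: [2.221, 2.221, 0.001]
ft_force: [0.4, 0.7, -0.2]
finger_gap: 0.0469
grip_force: 0.0
```

Request:
carry_out(plan=[0.3,0,0,0,0,0,0.6,0,0,0,0,0,0.886,-0.005,0,0,0,0,0.886,-0.005,0,0,0,0,0.886,-0.005,0,0,0,0,0.886,-0.005,0,0,0,0])

```text
time_s: 23.38
tcp_pos: [0.6029, 0.1028, 0.2711]
tcp_rot: [2.221, 2.221, 0.0]
ft_force: [-0.3, -0.1, 0.1]
finger_gap: 0.0472
grip_force: 0.0
```

```bash
python3 - <<'E'
from h import *
print(r.get_obs()['tcp_pos'])
t=r.grab_frame("top");s=r.grab_frame("side");cv2.imwrite('pics/t4.png',t)
a=cv2.resize(t[140:260,150:370],None,fx=3.5,fy=3.5,interpolation=cv2.INTER_CUBIC)
cv2.imwrite('pics/c4.png',a)
E
python3 arc.py -58.8 181.2 | sed 's/0\.0,/0,/g;s/ //g'
```

```text
[0.60289211 0.10283695 0.2711496 ]
[0.004,0.006,0,0,0,0,0.011,0.017,0,0,0,0,0.02,0.031,0,0,0,0,0.034,0.048,0,0,0,0,0.05,0.067,0,0,0,0,0.067,0.085,0,0,0,0,0.085,0.102,0,0,0,0,0.104,0.118,0,0,0,0,0.123,0.133,0,0,0,0,0.144,0.147,0,0,0,0.0]
[0.021,0.013,0,0,0,0,0.043,0.024,0,0,0,0,0.065,0.034,0,0,0,0,0.088,0.043,0,0,0,0,0.112,0.051,0,0,0,0,0.136,0.058,0,0,0,0,0.16,0.063,0,0,0,0,0.184,0.066,0,0,0,0,0.209,0.069,0,0,0,0,0.233,0.07,0,0,0,0.0]
[0.025,0,0,0,0,0,0.049,-0.002,0,0,0,0,0.074,-0.005,0,0,0,0,0.098,-0.009,0,0,0,0,0.122,-0.015,0,0,0,0,0.146,-0.022,0,0,0,0,0.169,-0.03,0,0,0,0,0.192,-0.039,0,0,0,0,0.214,-0.05,0,0,0,0,0.236,-0.062,0,0,0,0.0]
[0.021,-0.013,0,0,0,0,0.041,-0.027,0,0,0,0,0.06,-0.043,0,0,0,0,0.079,-0.059,0,0,0,0,0.097,-0.076,0,0,0,0,0.113,-0.094,0,0,0,0,0.129,-0.114,0,0,0,0,0.143,-0.133,0,0,0,0,0.157,-0.154,0,0,0,0,0.169,-0.176,0,0,0,0.0]
[0.011,-0.022,0,0,0,0,0.021,-0.045,0,0,0,0,0.029,-0.068,0,0,0,0,0.037,-0.091,0,0,0,0,0.043,-0.115,0,0,0,0,0.047,-0.14,0,0,0,0,0.051,-0.164,0,0,0,0,0.053,-0.189,0,0,0,0,0.053,-0.213,0,0,0,0,0.053,-0.238,0,0,0,0.0]
[-0.002,-0.025,0,0,0,0,-0.005,-0.049,0,0,0,0,-0.01,-0.073,0,0,0,0,-0.016,-0.097,0,0,0,0,-0.024,-0.121,0,0,0,0,-0.032,-0.144,0,0,0,0,-0.042,-0.166,0,0,0,0,-0.053,-0.188,0,0,0,0,-0.066,-0.21,0,0,0,0,-0.079,-0.23,0,0,0,0.0]
[-0.015,-0.02,0,0,0,0,-0.03,-0.039,0,0,0,0,-0.047,-0.057,0,0,0,0,-0.065,-0.074,0,0,0,0,-0.083,-0.091,0,0,0,0,-0.103,-0.106,0,0,0,0,-0.123,-0.12,0,0,0,0,-0.144,-0.133,0,0,0,0,-0.165,-0.145,0,0,0,0,-0.188,-0.155,0,0,0,0.0]
[-0.023,-0.009,0,0,0,0,-0.046,-0.018,0,0,0,0,-0.07,-0.024,0,0,0,0,-0.094,-0.03,0,0,0,0,-0.118,-0.034,0,0,0,0,-0.143,-0.037,0,0,0,0,-0.162,-0.038,0,0,0,0,-0.177,-0.039,0,0,0,0,-0.187,-0.039,0,0,0,0,-0.192,-0.039,0,0,0,0.0]
```

View pics/c4.png

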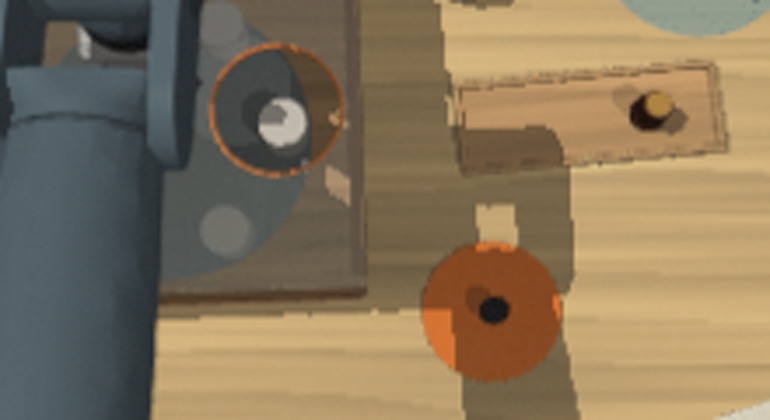

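Request:
carry_out(plan=[0,0,0.2,0,0,0,0,0,0.4,0,0,0,0,0,0.56,0,0,0,0,0,0.56,0,0,0,0,0,0.56,0,0,0])

```text
time_s: 23.9
tcp_pos: [0.6025, 0.1023, 0.2139]
tcp_rot: [-2.222, -2.219, 0.002]
ft_force: [0.5, 0.1, 0.5]
finger_gap: 0.0471
grip_force: 0.0
```

Request:
carry_out(plan=[0,0,0,0,0,0,0,0,0,0,0,0,0,0,0,0,0,0,0,0,0,0,0,0,0,0,0,0,0,0], gripper=1)

```text
time_s: 24.32
tcp_pos: [0.6031, 0.1034, 0.2155]
tcp_rot: [2.221, 2.221, 0.001]
ft_force: [-1.0, 0.3, 3.2]
finger_gap: 0.0215
grip_force: 30.0
```

Request:
carry_out(plan=[0.004,0.006,0,0,0,0,0.011,0.017,0,0,0,0,0.02,0.031,0,0,0,0,0.034,0.048,0,0,0,0,0.05,0.067,0,0,0,0,0.067,0.085,0,0,0,0,0.085,0.102,0,0,0,0,0.104,0.118,0,0,0,0,0.123,0.133,0,0,0,0,0.144,0.147,0,0,0,0])

```text
time_s: 25.15
tcp_pos: [0.6169, 0.1173, 0.2155]
tcp_rot: [-2.221, -2.221, 0.004]
ft_force: [-6.3, -2.2, 7.2]
finger_gap: 0.0213
grip_force: 30.0
```

Request:
carry_out(plan=[0.021,0.013,0,0,0,0,0.043,0.024,0,0,0,0,0.065,0.034,0,0,0,0,0.088,0.043,0,0,0,0,0.112,0.051,0,0,0,0,0.136,0.058,0,0,0,0,0.16,0.063,0,0,0,0,0.184,0.066,0,0,0,0,0.209,0.069,0,0,0,0,0.233,0.07,0,0,0,0])

```text
time_s: 25.98
tcp_pos: [0.6239, 0.1413, 0.2155]
tcp_rot: [-2.22, -2.221, 0.003]
ft_force: [-6.3, -0.7, 8.5]
finger_gap: 0.0212
grip_force: 30.0
```

Request:
carry_out(plan=[0.025,0,0,0,0,0,0.049,-0.002,0,0,0,0,0.074,-0.005,0,0,0,0,0.098,-0.009,0,0,0,0,0.122,-0.015,0,0,0,0,0.146,-0.022,0,0,0,0,0.169,-0.03,0,0,0,0,0.192,-0.039,0,0,0,0,0.214,-0.05,0,0,0,0,0.236,-0.062,0,0,0,0])

```text
time_s: 26.82
tcp_pos: [0.6186, 0.1624, 0.2155]
tcp_rot: [2.219, 2.218, -0.005]
ft_force: [-3.0, -7.1, 6.2]
finger_gap: 0.0214
grip_force: 30.0
```

Request:
carry_out(plan=[0.021,-0.013,0,0,0,0,0.041,-0.027,0,0,0,0,0.06,-0.043,0,0,0,0,0.079,-0.059,0,0,0,0,0.097,-0.076,0,0,0,0,0.113,-0.094,0,0,0,0,0.129,-0.114,0,0,0,0,0.143,-0.133,0,0,0,0,0.157,-0.154,0,0,0,0,0.169,-0.176,0,0,0,0])

```text
time_s: 27.65
tcp_pos: [0.6012, 0.1804, 0.2155]
tcp_rot: [2.219, 2.219, -0.001]
ft_force: [-0.7, -4.8, 5.5]
finger_gap: 0.0215
grip_force: 30.0
```

Request:
carry_out(plan=[0.011,-0.022,0,0,0,0,0.021,-0.045,0,0,0,0,0.029,-0.068,0,0,0,0,0.037,-0.091,0,0,0,0,0.043,-0.115,0,0,0,0,0.047,-0.14,0,0,0,0,0.051,-0.164,0,0,0,0,0.053,-0.189,0,0,0,0,0.053,-0.213,0,0,0,0,0.053,-0.238,0,0,0,0])

```text
time_s: 28.48
tcp_pos: [0.579, 0.1863, 0.2155]
tcp_rot: [2.219, 2.218, 0.006]
ft_force: [4.3, -2.3, 1.8]
finger_gap: 0.0214
grip_force: 30.0
```

Request:
carry_out(plan=[-0.002,-0.025,0,0,0,0,-0.005,-0.049,0,0,0,0,-0.01,-0.073,0,0,0,0,-0.016,-0.097,0,0,0,0,-0.024,-0.121,0,0,0,0,-0.032,-0.144,0,0,0,0,-0.042,-0.166,0,0,0,0,-0.053,-0.188,0,0,0,0,-0.066,-0.21,0,0,0,0,-0.079,-0.23,0,0,0,0])

```text
time_s: 29.32
tcp_pos: [0.5545, 0.1793, 0.2155]
tcp_rot: [2.221, 2.221, 0.004]
ft_force: [3.1, -0.1, 5.5]
finger_gap: 0.0211
grip_force: 30.0
```

Request:
carry_out(plan=[-0.015,-0.02,0,0,0,0,-0.03,-0.039,0,0,0,0,-0.047,-0.057,0,0,0,0,-0.065,-0.074,0,0,0,0,-0.083,-0.091,0,0,0,0,-0.103,-0.106,0,0,0,0,-0.123,-0.12,0,0,0,0,-0.144,-0.133,0,0,0,0,-0.165,-0.145,0,0,0,0,-0.188,-0.155,0,0,0,0])

```text
time_s: 30.15
tcp_pos: [0.5385, 0.1614, 0.2155]
tcp_rot: [-2.22, -2.221, -0.005]
ft_force: [0.3, 2.8, 8.1]
finger_gap: 0.0212
grip_force: 30.0
```

Request:
carry_out(plan=[-0.023,-0.009,0,0,0,0,-0.046,-0.018,0,0,0,0,-0.07,-0.024,0,0,0,0,-0.094,-0.03,0,0,0,0,-0.118,-0.034,0,0,0,0,-0.143,-0.037,0,0,0,0,-0.162,-0.038,0,0,0,0,-0.177,-0.039,0,0,0,0,-0.187,-0.039,0,0,0,0,-0.192,-0.039,0,0,0,0])

```text
time_s: 30.98
tcp_pos: [0.5338, 0.1411, 0.2154]
tcp_rot: [-2.22, -2.221, 0.002]
ft_force: [-2.5, -0.6, 10.0]
finger_gap: 0.0213
grip_force: 30.0
```

Request:
carry_out(plan=[0,0,0,0,0,0,0,0,0,0,0,0,0,0,0,0,0,0])

```text
time_s: 31.23
tcp_pos: [0.5338, 0.1411, 0.2154]
tcp_rot: [-2.22, -2.221, 0.002]
ft_force: [-3.7, -0.9, 8.7]
finger_gap: 0.0211
grip_force: 30.0
```

Request:
carry_out(plan=[0,0,0,0,0,0,0,0,0,0,0,0,0,0,0,0,0,0,0,0,0,0,0,0], gripper=0.5)

```text
time_s: 31.57
tcp_pos: [0.5337, 0.141, 0.2133]
tcp_rot: [-2.22, -2.22, 0.003]
ft_force: [0.1, -0.7, 0.2]
finger_gap: 0.0442
grip_force: 0.0
```

Request:
carry_out(plan=[0,0,-0.2,0,0,0,0,0,-0.5,0,0,0,0,0,-0.9,0,0,0,0,0,-0.9,0,0,0,0,0,-0.9,0,0,0])

```text
time_s: 31.98
tcp_pos: [0.5356, 0.141, 0.307]
tcp_rot: [2.219, 2.219, 0.006]
ft_force: [0.2, 0.4, -1.2]
finger_gap: 0.0473
grip_force: 0.0
```

```bash
python3 - <<'E'
from h import *
print(r.get_obs()['tcp_pos'])
t=r.grab_frame("top");cv2.imwrite('pics/t5.png',t)
for c in blobs(t[155:190,215:245].copy(),(12,100,90),(28,255,255),15):
    p=c.reshape(-1,2).mean(0)+[215,155]; print(cv2.contourArea(c),p,onz('top',p,.152))
cv2.imwrite('pics/c5.png',cv2.resize(t[140:260,150:370],None,fx=3.5,fy=3.5,interpolation=cv2.INTER_CUBIC))
E
```

```text
[0.535602   0.14100874 0.30695303]
37.5 [228.28571429 173.23809524] [0.57654312 0.02913746 0.152     ]
27.5 [241.57142857 171.71428571] [ 0.58123484 -0.01274253  0.152     ]
```

View pics/c5.png

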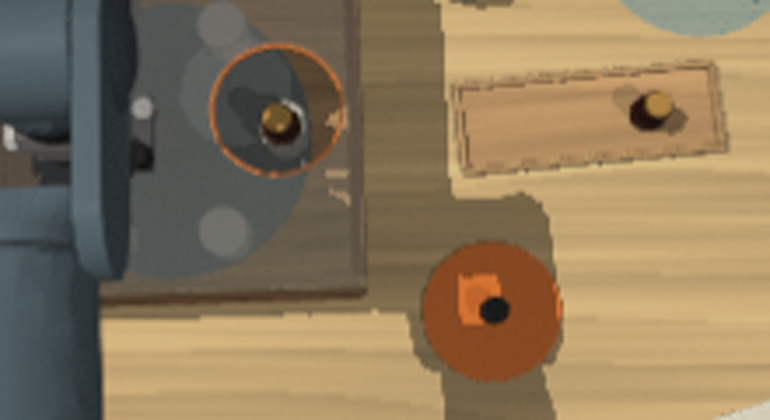

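Request:
carry_out(plan=[-0.3,0.11,0,0,0,0,-0.57,0.21,0,0,0,0])

```text
time_s: 32.2
tcp_pos: [0.5545, 0.084, 0.302]
tcp_rot: [-2.216, -2.222, 0.004]
ft_force: [0.4, -0.7, 0.0]
finger_gap: 0.0468
grip_force: 0.0
```

Request:
carry_out(plan=[-0.3,0.11,0,0,0,0,-0.57,0.21,0,0,0,0,-0.57,0.21,0,0,0,0,-0.57,0.21,0,0,0,0])

```text
time_s: 32.53
tcp_pos: [0.5758, 0.026, 0.3018]
tcp_rot: [-2.221, -2.216, 0.004]
ft_force: [0.0, 0.3, -0.1]
finger_gap: 0.0469
grip_force: 0.0
```

Request:
carry_out(plan=[0,0,0.3,0,0,0,0,0,0.6,0,0,0,0,0,0.8,0,0,0,0,0,1,0,0,0,0,0,1,0,0,0])

```text
time_s: 32.95
tcp_pos: [0.5726, 0.0287, 0.1984]
tcp_rot: [-2.214, -2.217, 0.01]
ft_force: [-0.4, 0.3, 0.1]
finger_gap: 0.0466
grip_force: 0.0
```

Request:
carry_out(plan=[0,0,0.2,0,0,0,0,0,0.4,0,0,0,0,0,0.55,0,0,0,0,0,0.65,0,0,0,0,0,0.75,0,0,0,0,0,0.75,0,0,0])

```text
time_s: 33.45
tcp_pos: [0.5754, 0.0275, 0.1278]
tcp_rot: [-2.219, -2.22, 0.003]
ft_force: [0.1, -0.1, -0.8]
finger_gap: 0.0469
grip_force: 0.0
```

Request:
carry_out(plan=[0,0,0,0,0,0,0,0,0,0,0,0,0,0,0,0,0,0,0,0,0,0,0,0,0,0,0,0,0,0], gripper=1)

```text
time_s: 33.87
tcp_pos: [0.5774, 0.0268, 0.1307]
tcp_rot: [2.22, 2.22, 0.002]
ft_force: [0.5, -0.9, 2.6]
finger_gap: 0.0297
grip_force: 30.0
```

Request:
carry_out(plan=[0,0,-0.1,0,0,0,0,0,-0.25,0,0,0,0,0,-0.45,0,0,0,0,0,-0.65,0,0,0,0,0,-0.85,0,0,0,0,0,-1,0,0,0,0,0,-1,0,0,0])

```text
time_s: 34.45
tcp_pos: [0.5785, 0.0266, 0.234]
tcp_rot: [2.217, 2.217, 0.007]
ft_force: [-0.2, 0.6, -0.1]
finger_gap: 0.0295
grip_force: 30.0
```

Request:
carry_out(plan=[-0.15,0,0,0,0,0,-0.35,0.03,0,0,0,0,-0.6,0.05,0,0,0,0,-0.82,0.06,0,0,0,0])

```text
time_s: 34.78
tcp_pos: [0.582, -0.056, 0.2285]
tcp_rot: [-2.22, -2.221, 0.001]
ft_force: [0.9, 0.9, -0.6]
finger_gap: 0.0296
grip_force: 30.0
```

Request:
carry_out(plan=[-0.28,0.02,0,0,0,0,-0.55,0.04,0,0,0,0,-0.82,0.06,0,0,0,0])

```text
time_s: 35.03
tcp_pos: [0.5879, -0.1382, 0.2284]
tcp_rot: [-2.22, -2.22, 0.001]
ft_force: [0.0, -0.0, -0.5]
finger_gap: 0.0291
grip_force: 30.0
```

Request:
carry_out(plan=[-0.28,0.02,0,0,0,0,-0.55,0.04,0,0,0,0,-0.72,0.06,0,0,0,0,-0.82,0.06,0,0,0,0,-0.82,0.06,0,0,0,0])

```text
time_s: 35.45
tcp_pos: [0.5942, -0.2204, 0.2287]
tcp_rot: [-2.223, -2.219, 0.001]
ft_force: [-0.0, -0.2, -1.1]
finger_gap: 0.0294
grip_force: 30.0
```

Request:
carry_out(plan=[0,0,0.2,0,0,0,0,0,0.4,0,0,0,0,0,0.6,0,0,0,0,0,0.8,0,0,0,0,0,1,0,0,0])

```text
time_s: 35.87
tcp_pos: [0.5945, -0.2173, 0.1285]
tcp_rot: [-2.219, -2.223, -0.001]
ft_force: [-0.6, 0.9, -1.3]
finger_gap: 0.0298
grip_force: 30.0
```

Request:
carry_out(plan=[0,0,0.2,0,0,0,0,0,0.4,0,0,0,0,0,0.55,0,0,0,0,0,0.68,0,0,0,0,0,0.78,0,0,0,0,0,0.84,0,0,0,0,0,0.87,0,0,0,0,0,0.87,0,0,0,0,0,0.87,0,0,0])

```text
time_s: 36.62
tcp_pos: [0.5951, -0.2194, 0.0432]
tcp_rot: [2.221, 2.221, 0.001]
ft_force: [0.3, 0.2, -1.3]
finger_gap: 0.0294
grip_force: 30.0
```

Request:
carry_out(plan=[0,0,0.015,0,0,0,0,0,0.028,0,0,0,0,0,0.028,0,0,0,0,0,0.028,0,0,0])

```text
time_s: 36.95
tcp_pos: [0.5952, -0.2196, 0.0407]
tcp_rot: [2.22, 2.22, 0.001]
ft_force: [-0.2, 0.3, 4.7]
finger_gap: 0.0298
grip_force: 30.0
```

Request:
carry_out(plan=[0,0,0,0,0,0,0,0,0,0,0,0,0,0,0,0,0,0,0,0,0,0,0,0], gripper=0.5)

```text
time_s: 37.28
tcp_pos: [0.5943, -0.219, 0.0393]
tcp_rot: [-2.221, -2.221, 0.0]
ft_force: [-0.5, 0.2, 0.1]
finger_gap: 0.0462
grip_force: 0.0
```

Request:
carry_out(plan=[0,0,-0.15,0,0,0,0,0,-0.35,0,0,0,0,0,-0.65,0,0,0,0,0,-1,0,0,0])

```text
time_s: 37.62
tcp_pos: [0.5934, -0.2185, 0.1399]
tcp_rot: [-2.219, -2.219, 0.001]
ft_force: [0.7, -0.7, 0.5]
finger_gap: 0.0473
grip_force: 0.0
```

Request:
carry_out(plan=[0,0,-0.4,0,0,0,0,0,-0.8,0,0,0,0,0,-1,0,0,0])

```text
time_s: 37.87
tcp_pos: [0.5963, -0.22, 0.2472]
tcp_rot: [2.215, 2.215, 0.004]
ft_force: [0.3, 0.7, 0.9]
finger_gap: 0.047
grip_force: 0.0
```

Request:
carry_out(plan=[0.3,-0.05,-0.3,0,0,0,0.6,-0.1,-0.3,0,0,0,0.9,-0.153,-0.3,0,0,0])

```text
time_s: 38.12
tcp_pos: [0.58, -0.1289, 0.2738]
tcp_rot: [2.219, 2.216, 0.004]
ft_force: [0.8, -0.3, -1.3]
finger_gap: 0.047
grip_force: 0.0
```

Request:
carry_out(plan=[0.3,-0.05,0,0,0,0,0.6,-0.1,0,0,0,0,0.9,-0.153,0,0,0,0])

```text
time_s: 38.37
tcp_pos: [0.5634, -0.0377, 0.2709]
tcp_rot: [2.221, 2.22, 0.001]
ft_force: [-0.6, 0.8, -0.1]
finger_gap: 0.0471
grip_force: 0.0
```

Request:
carry_out(plan=[0.3,-0.05,0,0,0,0,0.6,-0.1,0,0,0,0,0.9,-0.153,0,0,0,0])

```text
time_s: 38.62
tcp_pos: [0.5481, 0.0523, 0.2709]
tcp_rot: [2.221, 2.221, 0.001]
ft_force: [-0.3, -1.0, -0.2]
finger_gap: 0.0469
grip_force: 0.0
```

Request:
carry_out(plan=[0.3,-0.05,0,0,0,0,0.6,-0.1,0,0,0,0,0.9,-0.153,0,0,0,0,0.9,-0.153,0,0,0,0,0.9,-0.153,0,0,0,0,0.9,-0.153,0,0,0,0])

```text
time_s: 39.12
tcp_pos: [0.5334, 0.1405, 0.2703]
tcp_rot: [2.221, 2.221, 0.0]
ft_force: [-0.1, -0.1, 0.4]
finger_gap: 0.0473
grip_force: 0.0
```

```bash
python3 - <<'E'
from h import *
print(r.get_obs()['tcp_pos'])
t=r.grab_frame("top");cv2.imwrite('pics/t6.png',t)
cv2.imwrite('pics/c6.png',cv2.resize(t[140:260,150:370],None,fx=3.5,fy=3.5,interpolation=cv2.INTER_CUBIC))
E
python3 arc.py 181.2 61.2 | sed 's/0\.0,/0,/g;s/ //g'
```

```text
[0.53338848 0.14046382 0.27029174]
[0.008,0,0,0,0,0,0.021,0,0,0,0,0,0.039,0.001,0,0,0,0,0.062,0.003,0,0,0,0,0.088,0.007,0,0,0,0,0.113,0.012,0,0,0,0,0.138,0.019,0,0,0,0,0.163,0.027,0,0,0,0,0.187,0.036,0,0,0,0,0.21,0.047,0,0,0,0.0]
[0.023,0.012,0,0,0,0,0.045,0.026,0,0,0,0,0.066,0.04,0,0,0,0,0.087,0.056,0,0,0,0,0.106,0.074,0,0,0,0,0.124,0.092,0,0,0,0,0.142,0.111,0,0,0,0,0.158,0.131,0,0,0,0,0.173,0.152,0,0,0,0,0.187,0.174,0,0,0,0.0]
[0.013,0.023,0,0,0,0,0.024,0.046,0,0,0,0,0.034,0.07,0,0,0,0,0.042,0.094,0,0,0,0,0.049,0.119,0,0,0,0,0.055,0.145,0,0,0,0,0.059,0.17,0,0,0,0,0.061,0.196,0,0,0,0,0.062,0.222,0,0,0,0,0.062,0.248,0,0,0,0.0]
[-0.002,0.026,0,0,0,0,-0.005,0.051,0,0,0,0,-0.01,0.077,0,0,0,0,-0.016,0.102,0,0,0,0,-0.024,0.127,0,0,0,0,-0.033,0.151,0,0,0,0,-0.041,0.17,0,0,0,0,-0.048,0.184,0,0,0,0,-0.053,0.193,0,0,0,0,-0.055,0.198,0,0,0,0.0]
```

View pics/c6.png

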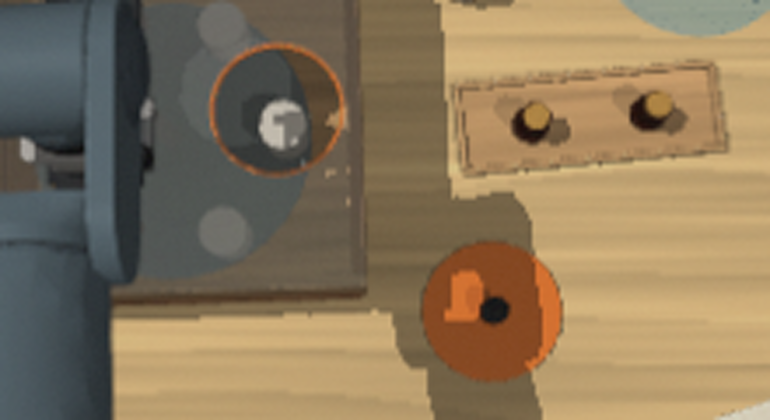

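Request:
carry_out(plan=[0,0,0.2,0,0,0,0,0,0.4,0,0,0,0,0,0.55,0,0,0,0,0,0.55,0,0,0,0,0,0.55,0,0,0])

```text
time_s: 39.58
tcp_pos: [0.5332, 0.1398, 0.2143]
tcp_rot: [-2.223, -2.219, 0.002]
ft_force: [-0.1, 0.3, 0.5]
finger_gap: 0.0471
grip_force: 0.0
```

Request:
carry_out(plan=[0,0,0,0,0,0,0,0,0,0,0,0,0,0,0,0,0,0,0,0,0,0,0,0,0,0,0,0,0,0], gripper=1)

```text
time_s: 40.0
tcp_pos: [0.5337, 0.1408, 0.2155]
tcp_rot: [2.221, 2.221, 0.001]
ft_force: [-0.2, -0.5, 1.1]
finger_gap: 0.0209
grip_force: 30.0
```

Request:
carry_out(plan=[0.008,0,0,0,0,0,0.021,0,0,0,0,0,0.039,0.001,0,0,0,0,0.062,0.003,0,0,0,0,0.088,0.007,0,0,0,0,0.113,0.012,0,0,0,0,0.138,0.019,0,0,0,0,0.163,0.027,0,0,0,0,0.187,0.036,0,0,0,0,0.21,0.047,0,0,0,0])

```text
time_s: 40.83
tcp_pos: [0.5382, 0.1614, 0.2155]
tcp_rot: [2.221, 2.22, -0.002]
ft_force: [-1.2, -3.3, 6.1]
finger_gap: 0.0212
grip_force: 30.0
```

Request:
carry_out(plan=[0.023,0.012,0,0,0,0,0.045,0.026,0,0,0,0,0.066,0.04,0,0,0,0,0.087,0.056,0,0,0,0,0.106,0.074,0,0,0,0,0.124,0.092,0,0,0,0,0.142,0.111,0,0,0,0,0.158,0.131,0,0,0,0,0.173,0.152,0,0,0,0,0.187,0.174,0,0,0,0])

```text
time_s: 41.67
tcp_pos: [0.5558, 0.1806, 0.2155]
tcp_rot: [2.221, 2.221, -0.0]
ft_force: [-1.2, -2.3, 7.4]
finger_gap: 0.0213
grip_force: 30.0
```

Request:
carry_out(plan=[0.013,0.023,0,0,0,0,0.024,0.046,0,0,0,0,0.034,0.07,0,0,0,0,0.042,0.094,0,0,0,0,0.049,0.119,0,0,0,0,0.055,0.145,0,0,0,0,0.059,0.17,0,0,0,0,0.061,0.196,0,0,0,0,0.062,0.222,0,0,0,0,0.062,0.248,0,0,0,0])

```text
time_s: 42.5
tcp_pos: [0.5802, 0.1868, 0.2155]
tcp_rot: [-2.221, -2.222, 0.001]
ft_force: [-2.5, -2.6, 7.4]
finger_gap: 0.0212
grip_force: 30.0
```

Request:
carry_out(plan=[-0.002,0.026,0,0,0,0,-0.005,0.051,0,0,0,0,-0.01,0.077,0,0,0,0,-0.016,0.102,0,0,0,0,-0.024,0.127,0,0,0,0,-0.033,0.151,0,0,0,0,-0.041,0.17,0,0,0,0,-0.048,0.184,0,0,0,0,-0.053,0.193,0,0,0,0,-0.055,0.198,0,0,0,0])

```text
time_s: 43.33
tcp_pos: [0.6004, 0.1813, 0.2155]
tcp_rot: [2.221, 2.221, 0.0]
ft_force: [-0.9, -1.0, 7.7]
finger_gap: 0.0213
grip_force: 30.0
```

Request:
carry_out(plan=[0,0,0,0,0,0,0,0,0,0,0,0,0,0,0,0,0,0])

```text
time_s: 43.58
tcp_pos: [0.6004, 0.1813, 0.2155]
tcp_rot: [2.221, 2.221, 0.001]
ft_force: [-1.3, -2.1, 6.6]
finger_gap: 0.0215
grip_force: 30.0
```

Request:
carry_out(plan=[0,0,0,0,0,0,0,0,0,0,0,0,0,0,0,0,0,0,0,0,0,0,0,0], gripper=0.5)

```text
time_s: 43.92
tcp_pos: [0.5994, 0.1814, 0.2136]
tcp_rot: [-2.22, -2.221, 0.002]
ft_force: [-0.5, -0.0, 0.7]
finger_gap: 0.0443
grip_force: 0.0
```

Request:
carry_out(plan=[0,0,-0.2,0,0,0,0,0,-0.4,0,0,0,0,0,-0.6,0,0,0,0,0,-0.6,0,0,0,0,0,-0.6,0,0,0])

```text
time_s: 44.33
tcp_pos: [0.6004, 0.1814, 0.2752]
tcp_rot: [2.221, 2.221, 0.002]
ft_force: [-0.6, 0.1, -0.8]
finger_gap: 0.0473
grip_force: 0.0
```

```bash
python3 - <<'E'
from h import *
print(r.get_obs()['tcp_pos'])
t=r.grab_frame("top");cv2.imwrite('pics/t7.png',t)
for c in blobs(t,(3,180,80),(14,255,255),200):
    e=cv2.fitEllipse(cv2.convexHull(c)); print(e, onz("top",e[0],.006))
print(onz('top',(150+493.5/3.5-.4,140+310/3.5-.4),.044))
m=cv2.inRange(t,(0,0,0),(45,45,45))[215:245,275:312]
p=cv2.findNonZero(m).reshape(-1,2).mean(0)+[275,215];print(cv2.countNonZero(m),p,onz('top',p,.04))
E
```

```text
[0.60042412 0.18142418 0.27517475]
((290.32745361328125, 228.57647705078125), (38.42115020751953, 38.94123840332031), 112.85011291503906) [ 0.4065093  -0.17726672  0.006     ]
[ 0.40673934 -0.17465078  0.044     ]
42 [290.64285714 228.23809524] [ 0.40663626 -0.17517149  0.04      ]
```

Request:
carry_out(plan=[-0.3,-0.16,0,0,0,0,-0.6,-0.32,0,0,0,0,-0.895,-0.485,0,0,0,0])

```text
time_s: 44.63
tcp_pos: [0.5498, 0.0911, 0.2718]
tcp_rot: [-2.218, -2.221, 0.005]
ft_force: [-0.0, -0.2, -0.1]
finger_gap: 0.0465
grip_force: 0.0
```

Request:
carry_out(plan=[-0.3,-0.16,0,0,0,0,-0.6,-0.32,0,0,0,0,-0.895,-0.485,0,0,0,0])

```text
time_s: 44.88
tcp_pos: [0.5011, 0.0014, 0.2722]
tcp_rot: [-2.219, -2.22, 0.003]
ft_force: [0.3, -0.3, 0.2]
finger_gap: 0.047
grip_force: 0.0
```

Request:
carry_out(plan=[-0.3,-0.16,0,0,0,0,-0.6,-0.32,0,0,0,0,-0.895,-0.485,0,0,0,0])

```text
time_s: 45.13
tcp_pos: [0.4527, -0.088, 0.2724]
tcp_rot: [-2.219, -2.22, 0.002]
ft_force: [-0.5, 0.8, -0.7]
finger_gap: 0.0474
grip_force: 0.0
```

Request:
carry_out(plan=[-0.3,-0.16,0,0,0,0,-0.6,-0.32,0,0,0,0,-0.895,-0.485,0,0,0,0,-0.895,-0.485,0,0,0,0,-0.895,-0.485,0,0,0,0])

```text
time_s: 45.55
tcp_pos: [0.4048, -0.1773, 0.2728]
tcp_rot: [-2.223, -2.215, 0.0]
ft_force: [0.2, 0.6, 0.0]
finger_gap: 0.0467
grip_force: 0.0
```

Request:
carry_out(plan=[0,0,0.4,0,0,0,0,0,0.8,0,0,0,0,0,1,0,0,0,0,0,1,0,0,0])

```text
time_s: 45.88
tcp_pos: [0.4031, -0.1729, 0.1684]
tcp_rot: [-2.211, -2.215, 0.002]
ft_force: [-1.4, -0.0, 0.1]
finger_gap: 0.0469
grip_force: 0.0
```

Request:
carry_out(plan=[0,0,0.3,0,0,0,0,0,0.6,0,0,0,0,0,0.8,0,0,0,0,0,0.8,0,0,0,0,0,0.8,0,0,0,0,0,0.8,0,0,0])

```text
time_s: 46.38
tcp_pos: [0.4075, -0.1772, 0.0966]
tcp_rot: [2.218, 2.22, 0.001]
ft_force: [-0.6, 0.2, 0.9]
finger_gap: 0.0471
grip_force: 0.0
```

Request:
carry_out(plan=[0,0,0.2,0,0,0,0,0,0.4,0,0,0,0,0,0.55,0,0,0,0,0,0.66,0,0,0,0,0,0.66,0,0,0,0,0,0.66,0,0,0,0,0,0.66,0,0,0])

```text
time_s: 46.97
tcp_pos: [0.4074, -0.1777, 0.0305]
tcp_rot: [2.219, 2.219, 0.001]
ft_force: [0.8, -0.4, 0.6]
finger_gap: 0.0473
grip_force: 0.0
```

Request:
carry_out(plan=[0,0,0,0,0,0,0,0,0,0,0,0])

```text
time_s: 47.13
tcp_pos: [0.4069, -0.1773, 0.0299]
tcp_rot: [2.22, 2.22, 0.0]
ft_force: [-0.4, 0.9, -0.0]
finger_gap: 0.0471
grip_force: 0.0
```

Request:
carry_out(plan=[0,0,0.03,0,0,0,0,0,0.055,0,0,0,0,0,0.055,0,0,0,0,0,0.055,0,0,0])

```text
time_s: 47.47
tcp_pos: [0.4058, -0.1766, 0.0229]
tcp_rot: [-2.221, -2.221, 0.0]
ft_force: [-0.0, 0.3, -0.0]
finger_gap: 0.047
grip_force: 0.0
```

Request:
carry_out(plan=[0,0,0,0,0,0,0,0,0,0,0,0,0,0,0,0,0,0,0,0,0,0,0,0,0,0,0,0,0,0], gripper=1)

```text
time_s: 47.88
tcp_pos: [0.4061, -0.1768, 0.0232]
tcp_rot: [2.221, 2.221, 0.0]
ft_force: [0.9, 0.0, -0.7]
finger_gap: 0.0275
grip_force: 30.0
```

Request:
carry_out(plan=[0,0,-0.1,0,0,0,0,0,-0.3,0,0,0,0,0,-0.6,0,0,0,0,0,-1,0,0,0])

```text
time_s: 48.22
tcp_pos: [0.4039, -0.1751, 0.1223]
tcp_rot: [-2.217, -2.217, 0.001]
ft_force: [0.5, -0.8, -1.3]
finger_gap: 0.0272
grip_force: 30.0
```

Request:
carry_out(plan=[0,0,-0.3,0,0,0,0,0,-0.6,0,0,0,0,0,-1,0,0,0])

```text
time_s: 48.47
tcp_pos: [0.4046, -0.1756, 0.2235]
tcp_rot: [-2.219, -2.219, 0.001]
ft_force: [0.8, -0.5, -2.0]
finger_gap: 0.0275
grip_force: 30.0
```

Request:
carry_out(plan=[0,0,-0.3,0,0,0,0,0,-0.3,0,0,0,0,0,-0.3,0,0,0])

```text
time_s: 48.72
tcp_pos: [0.4066, -0.1772, 0.2553]
tcp_rot: [2.218, 2.219, 0.001]
ft_force: [0.1, 0.2, -1.8]
finger_gap: 0.0274
grip_force: 30.0
```

Request:
carry_out(plan=[0.15,0.13,0,0,0,0,0.4,0.35,0,0,0,0,0.675,0.584,0,0,0,0])

```text
time_s: 48.97
tcp_pos: [0.4635, -0.1084, 0.2509]
tcp_rot: [-2.222, -2.216, 0.002]
ft_force: [0.4, -0.2, -1.4]
finger_gap: 0.0271
grip_force: 30.0
```

Request:
carry_out(plan=[0.2,0.19,0,0,0,0,0.45,0.39,0,0,0,0,0.675,0.584,0,0,0,0])

```text
time_s: 49.22
tcp_pos: [0.5221, -0.0398, 0.2504]
tcp_rot: [-2.218, -2.219, 0.004]
ft_force: [0.2, -0.4, -1.0]
finger_gap: 0.0272
grip_force: 30.0
```

Request:
carry_out(plan=[0.2,0.19,0,0,0,0,0.45,0.39,0,0,0,0,0.675,0.584,0,0,0,0,0.675,0.584,0,0,0,0,0.675,0.584,0,0,0,0,0.675,0.584,0,0,0,0])

```text
time_s: 49.72
tcp_pos: [0.5799, 0.0257, 0.2511]
tcp_rot: [-2.219, -2.219, 0.004]
ft_force: [0.1, -0.4, -1.3]
finger_gap: 0.0276
grip_force: 30.0
```

Check the carousel state through the port before closing, with a side view, then lower.

```bash
python3 - <<'E'
from h import *
t=r.grab_frame("top");s=r.grab_frame("side")
a=cv2.resize(t[110:230,135:255],(400,400));b=cv2.resize(s[165:275,185:295],(400,400))
cv2.imwrite('pics/c8.png',np.hstack([a,b]))
E
```

```text
(no output)
```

View pics/c8.png

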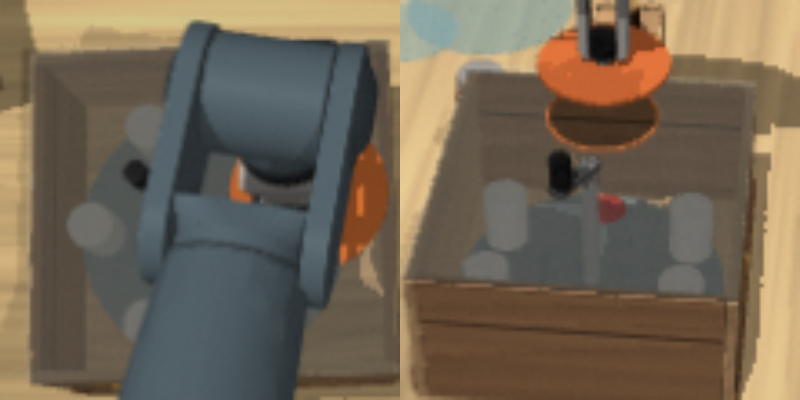

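Request:
carry_out(plan=[0,0.01,0.15,0,0,0,0,0.01,0.3,0,0,0,0,0.01,0.42,0,0,0,0,0.01,0.52,0,0,0,0,0.01,0.58,0,0,0,0,0.01,0.58,0,0,0,0,0.01,0.58,0,0,0,0,0.01,0.58,0,0,0])

```text
time_s: 50.48
tcp_pos: [0.5827, 0.0256, 0.196]
tcp_rot: [2.221, 2.221, 0.001]
ft_force: [-0.1, -0.6, -1.8]
finger_gap: 0.0272
grip_force: 30.0
```

Request:
carry_out(plan=[0,0,0.03,0,0,0,0,0,0.05,0,0,0,0,0,0.065,0,0,0,0,0,0.065,0,0,0,0,0,0.065,0,0,0])

```text
time_s: 50.9
tcp_pos: [0.5824, 0.0258, 0.1892]
tcp_rot: [2.221, 2.221, 0.0]
ft_force: [-0.3, -0.7, 1.5]
finger_gap: 0.0277
grip_force: 30.0
```

Request:
carry_out(plan=[0,0,0,0,0,0,0,0,0,0,0,0,0,0,0,0,0,0,0,0,0,0,0,0], gripper=0.5)

```text
time_s: 51.23
tcp_pos: [0.5822, 0.0258, 0.1885]
tcp_rot: [-2.221, -2.221, -0.0]
ft_force: [0.8, 0.3, 0.3]
finger_gap: 0.0464
grip_force: 0.0
```

Request:
carry_out(plan=[0,0,-0.15,0,0,0,0,0,-0.35,0,0,0,0,0,-0.65,0,0,0,0,0,-1,0,0,0])

```text
time_s: 51.57
tcp_pos: [0.5811, 0.0259, 0.2877]
tcp_rot: [-2.219, -2.219, 0.004]
ft_force: [0.8, -0.4, 0.6]
finger_gap: 0.0474
grip_force: 0.0
```

Request:
carry_out(plan=[0,-0.3,0,0,0,0,0,-0.65,0,0,0,0,0,-1,0,0,0,0])

```text
time_s: 51.82
tcp_pos: [0.4815, 0.0257, 0.2892]
tcp_rot: [2.221, 2.221, 0.001]
ft_force: [0.4, 0.3, 0.1]
finger_gap: 0.0473
grip_force: 0.0
```

Request:
carry_out(plan=[-0.3,0,0,0,0,0,-0.6,0,0,0,0,0,-1,0,0,0,0,0])

```text
time_s: 52.07
tcp_pos: [0.4816, -0.074, 0.289]
tcp_rot: [2.217, 2.224, 0.002]
ft_force: [0.5, -0.3, 1.1]
finger_gap: 0.0468
grip_force: 0.0
```

Request:
carry_out(plan=[-0.3,0,0,0,0,0,-0.6,0,0,0,0,0,-1,0,0,0,0,0,-1,0,0,0,0,0,-1,0,0,0,0,0])

```text
time_s: 52.48
tcp_pos: [0.4819, -0.1756, 0.2884]
tcp_rot: [-2.225, -2.217, -0.0]
ft_force: [0.1, -0.7, -0.3]
finger_gap: 0.047
grip_force: 0.0
```

```bash
python3 - <<'E'
from h import *
t=r.grab_frame("top")
for c in blobs(t,(3,180,80),(14,255,255),200):
    e=cv2.fitEllipse(cv2.convexHull(c)); print(e, onz("top",e[0],.172))
s=r.grab_frame("side")
a=cv2.resize(t[110:230,135:375],(800,400));b=cv2.resize(s[150:250,160:300],(280,200))
a[:200,520:]=b
cv2.imwrite('pics/c9.png',a)
E
```

```text
((137.32606506347656, 274.75244140625), (52.45954132080078, 54.502140045166016), 21.05758285522461) [0.26316863 0.30126363 0.172     ]
((229.03115844726562, 170.5612335205078), (43.058135986328125, 44.082862854003906), 79.20686340332031) [0.5812027  0.02526864 0.172     ]
```

View pics/c9.png

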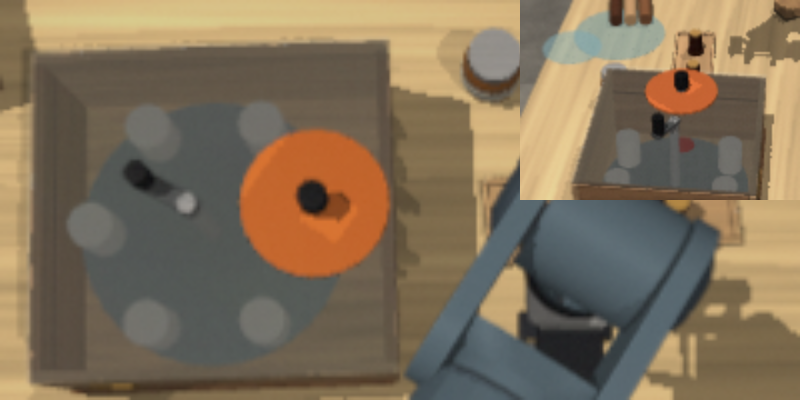

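The cover lies at (0.581, 0.025), right over the port. The carousel is back at its start with all the pedestals empty, and both feet are standing in the tray.

```bash
python3 -c "
from rig import r
print(r.job_done())"
```

```text
the job is handed in; nothing more can be done
None
```

I handed the job in, with no verdict returned: the last pictures show both feet standing apart in the lane tray, the carousel back at its starting station, and the cover flat over the port, about 1 mm off centre by measurement.

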